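Tare the beam scale and weigh the used filter elements

TASK

Set the weighing pan on the platform of the beam scale and turn it until it drops fully home over the stub and key pin. With the pan still empty take the tare: slide the poise along the beam until the pointer, hands off, comes to rest at the centre mark. Then put every used filter element from the drip tray side by side on the pan and slide the poise again until the pointer rests at the centre mark, leaving the scale loaded and balanced and the other things on the bench where they are.

Things in the scene. Friction and masses are not known exactly. Their poses are not given: they have to be found in the camera images.
- scale: grey bench beam scale, screwed down at a place and yaw that vary; origin on the bench under the platform's axis, y from the pivot to the platform (the beam runs to -y), z up. Housing under the platform 80 x 130 mm, 50 mm high; foot under the beam 60 mm wide, 28 mm high. The platform sinks as the free end of the beam rises, 60 mm per rad, and a load counts the same anywhere on the pan
- seat (a point): centre of the top of the scale's platform, a steel disc 90 mm across, 74 mm above the bench when the pointer is centred, 6 mm more or less at the stops; axes as the scale's. In its centre stands a locating stub 20 mm across and 14 mm tall, the top 5 mm coned. A hand presses the platform down to its lower stop with 5 to 10 N
- key_pin (a point): top of the key pin on the platform, 28 mm from the seat's centre towards +x: 8 mm across, 7 mm tall
- pan_handle (a point): centre of the T handle of the loose square weighing pan (steel, 150 x 150 mm, 0.32 to 0.39 kg). The handle is a black bar 44 mm long along the pan's x, 14 mm thick along its y, 20 mm tall; this point is 55 mm above the pan's underside and 36 mm above its floor. At the start the pan lies on the bench, within 1 rad of the scale's yaw
- pan_foot (a point): centre of the pan's underside, axes as the handle's: z up, x towards the lip. The hub under the pan is a black block 80 x 80 mm, 16 mm thick, with a central hole 21.5 mm across for the stub (2 mm chamfer). The pan's floor is 19 mm and its 2 mm thick rim 29 mm above this point. Home, this point and its axes coincide with the seat's; turned wrongly the pan rests on the key pin, 7 mm too high
- key_slot (a point): mouth of the slot for the key pin in the pan's hub, 28 mm from the centre towards the pan's +x: 15.5 mm long radially and 11 mm wide, so that the fit leaves about 3 degrees either way. A flat lip, 30 mm wide, juts out 15 mm from the rim on this side of the pan and shows where the slot is
- beam (a joint): tilt of the beam in rad: 0 with the pointer at the centre mark, positive when its free end (poise end) is down, the poise being too far out; stops at -0.1 and 0.1. Near balance 10 mm of poise travel tilts it by 0.048 rad; farther than some 20 mm from balance the beam lies on a stop. Hands off it settles in about 1 s
- poise (a joint): place of the poise along the beam in m, growing outwards (away from the pivot): 0 is 50 mm and 0.2, the end, 250 mm from the pivot. Notches every 5 mm; the poise drags with about 1.5 N and stays wherever it is left. Balance moves out by 30 mm for every 0.1 kg put on the pan; the empty pan balances between 0.005 and 0.035
- poise_knob (a point): centre of the knob on top of the brass poise: upright, round, 16 mm across, 38 mm tall (19 mm either way of this point), on a block 30 mm wide across the beam and 26 mm long along it. It tilts and moves up and down with the beam
- beam_pivot (a point): pivot of the beam, 130 mm from the seat's axis towards the scale's -y and 140 mm above the bench, in line with the bar (16 mm tall, 6 mm thick); axes turn with the beam, which runs to -y. The two grey cheeks that carry it rise to 155 mm above the bench
- index_centre (a point): the centre mark: where the tip of the dark pointer, 300 mm from the pivot at the beam's free end, stands when centred. On the ivory index plate, behind the pointer as seen from beyond the bench, a thick line marks the centre, and a thin line 6 mm above and one below bound the centre band
- drip_tray: low aluminium tray 100 mm (x) by 320 mm (y), rim 12 mm high, floor 3 mm above the bench, fixed to the bench at a place that varies; origin under its centre
- elA_mid (a point): used oil-filter element, a pleated brown paper cylinder with moulded ends, 40 mm across, 62 mm tall, 0.09 to 0.13 kg (0.11 on average), on end in the drip tray at the start. Point: middle of the cylinder, half-way up; z along its axis. Two to four of the four are present, the others absent
- elB_mid (a point): used oil-filter element, a pleated brown paper cylinder with moulded ends, 40 mm across, 62 mm tall, 0.09 to 0.13 kg (0.11 on average), on end in the drip tray at the start. Point: middle of the cylinder, half-way up; z along its axis. Two to four of the four are present, the others absent
- elC_mid (a point): used oil-filter element, a pleated brown paper cylinder with moulded ends, 40 mm across, 62 mm tall, 0.09 to 0.13 kg (0.11 on average), on end in the drip tray at the start. Point: middle of the cylinder, half-way up; z along its axis. Two to four of the four are present, the others absent
- elD_mid (a point): used oil-filter element, a pleated brown paper cylinder with moulded ends, 40 mm across, 62 mm tall, 0.09 to 0.13 kg (0.11 on average), on end in the drip tray at the start. Point: middle of the cylinder, half-way up; z along its axis. Two to four of the four are present, the others absent
- housing_cap: bystander, not to be disturbed: black plastic filter-housing cap, an open cup 75 mm across and 62 mm tall; origin at the middle of its underside
- deep_socket: bystander, not to be disturbed: deep steel socket standing on end, 27 mm across, 64 mm tall; origin at the middle of its underside
- screwdriver: bystander, not to be disturbed: screwdriver, 200 mm long, lying; origin at the middle of its underside
- spanner: bystander, not to be disturbed: steel spanner, 180 mm long, lying; origin at the middle of its underside
- spray_can: bystander, not to be disturbed: spray can, 60 mm across, 150 mm tall; origin at the middle of its underside
- grease_tin: bystander, not to be disturbed: flat aluminium tin, 84 mm across, 50 mm tall; origin at the middle of its underside
- filter_carton: bystander, not to be disturbed: closed cardboard carton 62 x 62 x 85 mm; origin at the middle of its underside
- drain_plug: bystander, not to be disturbed: steel drain plug with copper washer, 26 mm across, 30 mm tall; origin at the middle of its underside
Mind the look-alikes: they are no part of the job. What is shaped like the part that bears pan_handle but blue is not meant.

How it is judged (in metres and radians):
On the way, in this order (a step that is already met when the one before it is completed fails the run):
1. the pan is home on the platform: centred over the stub, key pin in its slot, underside down on the platform, hand off (horizontal distance between pan_foot and seat below 0.004 m and z of pan_foot in the frame of seat between -0.003 and 0.003 m and angle between the z axis of pan_foot and the z axis of seat, either way round below 0.05 rad and angle between the x axis of pan_foot and the x axis of seat, either way round below 0.1 rad and contact force between the fingers and anything else below 0.05 N), for 0.4 s.
2. tare: the empty pan home, no element on it, hand off, pointer at rest at the centre mark (beam within 0.02 rad of level) (all of step 1 and horizontal distance between each of elA_mid, elB_mid, elC_mid, elD_mid and pan_foot above 0.1 m and value of joint beam between -0.02 and 0.02 rad and velocity of joint beam between -0.03 and 0.03 rad/s), for 0.4 s.
At the end, for the whole second after the job is handed in: The pan is home (within 4 mm of the seat's centre, 3 mm in height, key engaged), every element present is in the pan, standing or lying on its floor, not stacked, and the pointer rests at the centre mark: beam within 0.02 rad of level, which is the band between the two thin lines (horizontal distance between pan_foot and seat below 0.004 m and z of pan_foot in the frame of seat between -0.003 and 0.003 m and angle between the z axis of pan_foot and the z axis of seat, either way round below 0.05 rad and angle between the x axis of pan_foot and the x axis of seat, either way round below 0.1 rad and value of joint beam between -0.02 and 0.02 rad and velocity of joint beam between -0.03 and 0.03 rad/s and x of elA_mid in the frame of pan_foot between -0.072 and 0.072 m and y of elA_mid in the frame of pan_foot between -0.072 and 0.072 m and z of elA_mid in the frame of pan_foot between 0.03 and 0.062 m and x of elB_mid in the frame of pan_foot between -0.072 and 0.072 m and y of elB_mid in the frame of pan_foot between -0.072 and 0.072 m and z of elB_mid in the frame of pan_foot between 0.03 and 0.062 m and x of elC_mid in the frame of pan_foot between -0.072 and 0.072 m and y of elC_mid in the frame of pan_foot between -0.072 and 0.072 m and z of elC_mid in the frame of pan_foot between 0.03 and 0.062 m and x of elD_mid in the frame of pan_foot between -0.072 and 0.072 m and y of elD_mid in the frame of pan_foot between -0.072 and 0.072 m and z of elD_mid in the frame of pan_foot between 0.03 and 0.062 m); the robot touches nothing.
It fails at once if a bystander is moved by more than 50 mm (distance of any of housing_cap, deep_socket, screwdriver, spanner, spray_can, grease_tin, filter_carton, drain_plug from where it was at the start of the episode above 0.05 m).
Of elA, elB, elC, elD only 2 to 4 are there at a start; the rules pass over those that are not, and their reading is None.
At some moment in a run one of elA, elB, elC, elD may be knocked a few centimetres aside while the robot is not near it.
Once in a run the grip may slacken for a moment while it holds something.
It also fails if it takes over 210 s, if anything falls off the work surface, if the arm or the gripper's body presses on something with over 40 N, if the wrist force passes 120 N, or if a joint passes its speed limit or range.

ROBOT

A 6-joint arm with a two-finger parallel gripper is mounted at the origin on the work surface. World frame = base frame: x ahead of the robot, y to its left, z up, the work surface at z = 0. Lengths are in m, angles in degrees, forces in N, time in s.
With the tool pointing down it reaches from about 0.425 to 0.95 m from the base axis. Payload 14.7 kg.
Tool frame: the origin (TCP) lies midway between the tips of the shut fingers; the grasp point (between the pads) lies 19 mm behind it; z points along the fingers, y is the line along which they close (so a half turn about z gives the same grasp; the last joint's range is limited). The gripper opens to 85 mm and grips with 20 to 120 N. Pads are 22 mm wide; open, the fingers measure 114 mm over their backs; the gripper's body (76 mm by 85 mm) begins 54 mm behind the grasp point. The pads swing forward as they close: fully open they stand 13 mm farther back than shut.
Start: joints at [-70.68, 27.513, 91.461, -0, 61.026, -2.67], TCP at [0.243, -0.603, 0.231] pointing down, gripper open.
Joint ranges: [-157.49, 157.49], [-46.99, 117.5], [13.45, 153.17], [-89.5, 269.5], [5.16, 153.95], [-167.48, 167.48]. Speed limits (degrees/s): [108.29, 108.29, 136.94, 172.46, 172.46, 172.46].

INTERFACE

Orientations are given as [roll, pitch, yaw] about the fixed x, y, z axes, in that order (R = Rz(yaw) Ry(pitch) Rx(roll)).
In Python, from rig import manip gives the robot as it stands.
- The arm moves only by the tool apply_moves, never from a script. Its argument "moves" is a list of rows, each a list of 3 entries, a list of its own where there are three numbers: the turn, a rotation vector about the tool's x, y, z in rad, then the shift along the tool's x, y, z in m, then the opening, from -1 (shut) to 1 (fully open). A call has 1 to 20 rows; each row is the pose to reach, as a shift and turn from the pose commanded when the call began, along the tool's axes at that moment; what a row does not reach only later rows make up. A row lasts 1/8 s, in which the tool goes at most 62.5 mm and 10.7 degrees, less where a joint would pass 70% of its speed; a pose out of reach is approached as far as the arm can. A call with a gripper value outside its range is refused whole. The fingers move at their own pace and stop on an object; "newtons" is the grip in N (left out, the last holds). Time passes only in rows, so rows that repeat a pose let the fingers close. It gives the time, the measured TCP pose, the force, the opening and the grip force at its end, in the units of the state.
- manip.sense(): the state, without advancing time (a new reading comes with each control period).
- manip.get_image(name): name is "scene" or "top" or "wrist"; returns a dict with "pixels" (400x640x3 uint8, red, green, blue), "intrinsics" (3x3 intrinsics, pixels), "camera_from_world" (4x4, takes a point from world to camera coordinates). Camera axes: x right, y up, looking along -z (the intrinsics and any distortion apply to the point x, -y, -z); pixel columns grow to the right and rows downward; lengths in m; the calibration is good to about 2 mm. A picture is of the moment at which its call begins. There is no depth.
- manip.finish_job(): hands the job in; it is judged then, once.
The state is a dict: "time": time; "joints": joint angles; "dq": joint speeds; "tau": joint torques, N m; "tcp_pos": TCP position; "tool_rot": TCP orientation; "force": force on the tool from outside, world axes, zero at the start; "moment": the same for the moment, N m; "gripper_width": opening from 0.0 (shut) to 1.0 (fully open); "gripper_force": force on a finger pad.
Only numpy, scipy, OpenCV 4.12 (cv2) and the standard library are available. Lean on these libraries where they do the work, as an engineer would, in place of code of your own. Each camera call takes 0.05 s, during which the arm holds its last target. There are 200 camera calls.

## Working session

There is one attempt and no reset: what is moved stays moved. The work goes in short steps, Python scripts to look and compute and a tool call to move; the robot and the scene stay as the last step left them, time stands still between calls to the robot, and variables do not carry over. Pictures are saved under pics/ and viewed, at most 14 in all, crops included, and the job is handed in when it is done.

Besides the shell and the picture viewer there is one more tool, called after "Emit:" in YAML: its name, and indented under it one key for each argument. apply_moves: Moves the arm, as the interface text tells. Its arguments: {"type":"object","properties":{"moves":{"type":"array"},"newtons":{"type":"number"}},"required":["moves"]}

```bash
mkdir -p pics; ls; cat > h.py <<'E'
import numpy as np, cv2
from rig import manip
from scipy.spatial.transform import Rotation as R
def grab(name,save=None):
    d=manip.get_image(name)
    im=cv2.cvtColor(np.asarray(d["pixels"]),cv2.COLOR_RGB2BGR)
    if save: cv2.imwrite(f"pics/{save}.png",im)
    K=np.array(d["intrinsics"]);T=np.array(d["camera_from_world"])
    np.savez(f"pics/{save or name}.npz",K=K,T=T)
    return im,K,T
def ray(K,T,u,v):
    x=np.linalg.solve(K,[u,v,1.]); dc=np.array([x[0],-x[1],-x[2]])
    return -T[:3,:3].T@T[:3,3], T[:3,:3].T@dc
def onz(K,T,u,v,z):
    c,d=ray(K,T,u,v); return c+d*(z-c[2])/d[2]
def proj(K,T,p):
    c=T[:3,:3]@np.asarray(p,float)+T[:3,3]; q=K@np.array([c[0],-c[1],-c[2]]); return q[:2]/q[2]
def ld(n):
    z=np.load(f"pics/{n}.npz"); return z["K"],z["T"]
E
python3 - <<'E'
from h import *
for n in("scene","top","wrist"):
    im,K,T=grab(n,n+"0"); print(n,K.tolist(),(-T[:3,:3].T@T[:3,3]).round(3))
a,b=[cv2.imread(f"pics/{n}0.png") for n in("top","scene")]
s=manip.sense();print(s)
E
```

```text
pics
scene [[431.1878277411934, 0.0, 318.43110575994706], [0.0, 431.1878277411934, 204.54380095875462], [0.0, 0.0, 1.0]] [ 1.347 -0.269  0.945]
top [[442.6151934166199, 0.0, 319.7005205403473], [0.0, 442.6151934166199, 197.24446603541608], [0.0, 0.0, 1.0]] [ 0.286 -0.011  1.668]
wrist [[319.30579956506773, 0.0, 323.080827355611], [0.0, 319.30579956506773, 201.87113265389678], [0.0, 0.0, 1.0]] [ 0.306 -0.577  0.373]
{'time': 0.15, 'joints': array([-7.06808354e+01,  2.75412009e+01,  9.14836983e+01,  3.75791312e-04,
        6.10254615e+01, -2.67098062e+00]), 'dq': array([-0.08430921, -0.19713371, -0.1587532 ,  0.00301101,  0.05031145,
        0.03394292]), 'tau': array([ 2.36156870e-03, -9.51149297e+01, -4.30457926e+01, -4.04987225e-05,
        7.95984641e-03, -4.63118653e-06]), 'tcp_pos': array([ 0.24330649, -0.60243573,  0.2308358 ]), 'tool_rot': array([-1.79949709e+02, -2.67507237e-03,  2.19899619e+01]), 'force': array([ 0.45730037, -0.63262269, -0.3309101 ]), 'moment': array([-0.00204564,  0.03708147,  0.01065024]), 'gripper_force': 0.0, 'gripper_width': 1.0026827298975693}
```

View pics/top0.png

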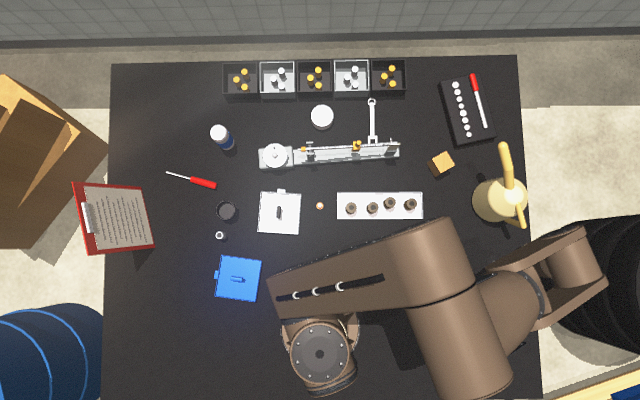

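View pics/scene0.png

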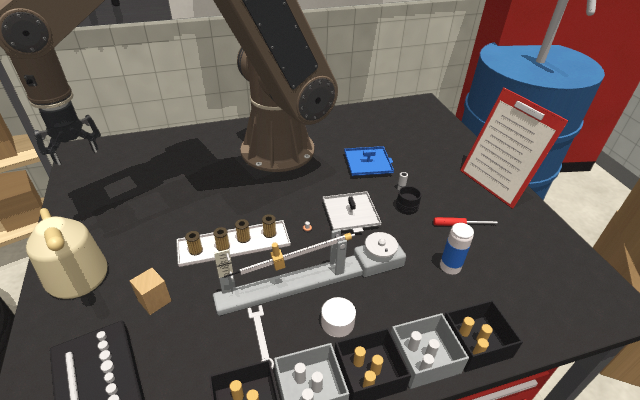

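Candidates. White T-handled pan at top (280,213), the blue look-alike at (238,278); the scale's platform disc at (275,156), white tin at (322,116) and socket at (219,236); four elements at (351,207), (372,207), (390,203), (411,204), versus orange/white plugs in the bins. I choose the white pan, the steel disc on the grey scale and the brown cylinders in the tray.

```bash
python3 - <<'E'
from h import *
im=cv2.imread("pics/top0.png"); c=cv2.resize(im[130:250,245:445],None,fx=4,fy=4,interpolation=cv2.INTER_CUBIC)
cv2.imwrite("pics/c0.png",c)
K,T=ld("top0"); print(T.round(3))
for n,u,v,z in [("handle",280,213,.055),("seat",275,156,.08),("tray",380,206,.003),("e1",351,207,.065),("e4",411,204,.065),("pivot",310,150,.15),("poise",356,147,.15)]:
    p=onz(K,T,u,v,z);print(n,p.round(3),np.hypot(*p[:2]).round(3))
g=cv2.cvtColor(im,cv2.COLOR_BGR2GRAY); hsv=cv2.cvtColor(im,cv2.COLOR_BGR2HSV)
m=((g>120)&(hsv[...,1]<50)).astype(np.uint8)
m[:140]=0;m[250:]=0;m[:,:245]=0;m[:,440:]=0
cs,_=cv2.findContours(m,0,2)
for k in cs:
    if cv2.contourArea(k)>150: print(cv2.minAreaRect(k),cv2.contourArea(k))
E
```

```text
[[-2.400e-02 -1.000e+00 -2.000e-03 -1.000e-03]
 [ 9.930e-01 -2.400e-02  1.150e-01 -4.760e-01]
 [-1.150e-01  1.000e-03  9.930e-01 -1.624e+00]
 [ 0.000e+00  0.000e+00  0.000e+00  1.000e+00]]
handle [0.419 0.134 0.055] 0.439
seat [0.626 0.147 0.08 ] 0.643
tray [ 0.44  -0.239  0.003] 0.501
e1 [ 0.433 -0.125  0.065] 0.451
e4 [ 0.439 -0.344  0.065] 0.558
pivot [0.629 0.018 0.15 ] 0.629
poise [ 0.636 -0.143  0.15 ] 0.652
((379.5, 205.0), (26.0, 85.0), 90.0) 2209.5
((279.0735168457031, 210.5441131591797), (41.64619827270508, 45.09754180908203), 4.39870548248291) 1675.5
((329.13818359375, 150.79705810546875), (24.466184616088867, 142.50210571289062), 85.60128784179688) 2052.0
```

View pics/c0.png

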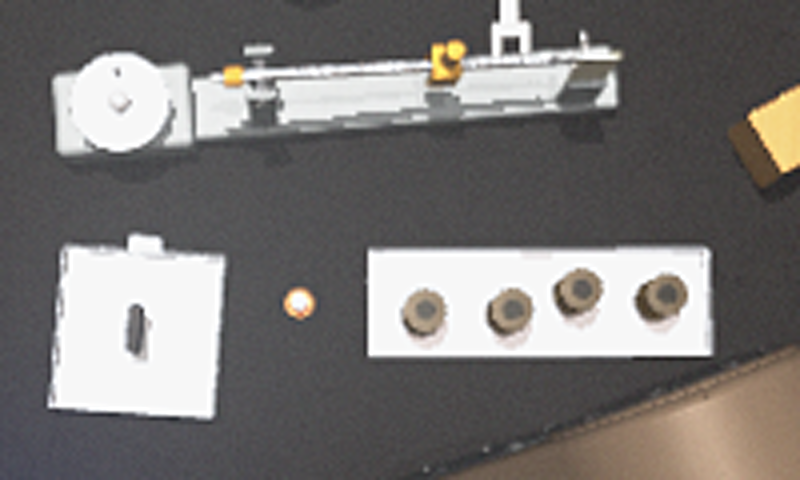

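Crop: pan with lip at (145,242) (towards +x) and handle at (137,330); platform disc at (120,101) with key pin at (118,72), also +x; elements at (425,312), (511,310), (578,292), (661,297); poise at (447,60). Choice confirmed; I go above the pan.

```bash
cat >> h.py <<'E'
def plan(p,yaw,p0=None,yaw0=None):
    """shift/turn (tool axes) from commanded pose p0,yaw0 (tool down) to p,yaw (deg)"""
    s=manip.sense()
    p0=s["tcp_pos"] if p0 is None else np.array(p0); yaw0=s["tool_rot"][2] if yaw0 is None else yaw0
    R0=R.from_euler("xyz",[180,0,yaw0],degrees=True).as_matrix()
    w=(yaw-yaw0+180)%360-180
    print("turn z",round(-np.radians(w),4),"shift",(R0.T@(np.array(p)-p0)).round(4))
E
python3 - <<'E'
from h import *
for p in [(.5,-.25,.26),(.43,.13,.2)]: plan(p,-5)
E
```

```text
turn z 0.4711 shift [ 0.37   -0.2307 -0.0292]
turn z 0.4711 shift [ 0.4474 -0.6092  0.0308]
```

Emit:
apply_moves:
  moves:
    - [[0,0,0.47],[0.37,-0.23,-0.03],0]
    - [[0,0,0.47],[0.37,-0.23,-0.03],0]
    - [[0,0,0.47],[0.37,-0.23,-0.03],0]
    - [[0,0,0.47],[0.37,-0.23,-0.03],0]
    - [[0,0,0.47],[0.37,-0.23,-0.03],0]
    - [[0,0,0.47],[0.37,-0.23,-0.03],0]
    - [[0,0,0.47],[0.37,-0.23,-0.03],0]
    - [[0,0,0.47],[0.447,-0.609,0.03],0]
    - [[0,0,0.47],[0.447,-0.609,0.03],0]
    - [[0,0,0.47],[0.447,-0.609,0.03],0]
    - [[0,0,0.47],[0.447,-0.609,0.03],0]
    - [[0,0,0.47],[0.447,-0.609,0.03],0]
    - [[0,0,0.47],[0.447,-0.609,0.03],0]
    - [[0,0,0.47],[0.447,-0.609,0.03],0]
    - [[0,0,0.47],[0.447,-0.609,0.03],0]
    - [[0,0,0.47],[0.447,-0.609,0.03],0]
    - [[0,0,0.47],[0.447,-0.609,0.03],0]

```text
time: 2.28
tcp_pos: [0.4302, 0.1285, 0.2014]
tool_rot: [180.0, -0.0, -5.0]
force: [0.3, -0.2, -0.3]
gripper_width: 0.5
gripper_force: 0.0
```

```bash
python3 - <<'E'
from h import *
im,K,T=grab("wrist","w1"); grab("top","t1"); s=manip.sense();print(s["tcp_pos"],s["tool_rot"],s["joints"],s["force"])
# dark handle & white pan
g=cv2.cvtColor(im,cv2.COLOR_BGR2GRAY)
m=(g>110).astype(np.uint8)
cs,h=cv2.findContours(m,cv2.RETR_CCOMP,2)
for i,k in enumerate(cs):
    a=cv2.contourArea(k)
    if a>250: print(h[0][i][3],a,cv2.minAreaRect(k))
E
```

```text
[0.43014371 0.12859342 0.20143163] [-1.79997211e+02 -1.30644920e-02 -5.02186035e+00] [ 1.27755404e+01  1.37308399e+01  1.18732527e+02 -1.81328138e-03
  4.75233418e+01  1.07798625e+02] [-0.72533564 -1.00621628 -0.05808804]
-1 525.0 ((103.0, 295.0), (24.0, 28.0), 90.0)
-1 525.0 ((454.4000549316406, 152.8000030517578), (25.043960571289062, 26.832815170288086), 63.43495178222656)
-1 20819.5 ((313.0714111328125, 176.0994873046875), (157.47706604003906, 159.06475830078125), 87.44384765625)
8 816.0 ((310.0, 199.0), (18.0, 50.0), 0.0)
-1 8346.0 ((576.0546875, 141.84060668945312), (99.81575012207031, 132.6038360595703), 86.28471374511719)
-1 283.5 ((225.0, 5.0), (10.0, 40.0), 90.0)
```

View pics/w1.png

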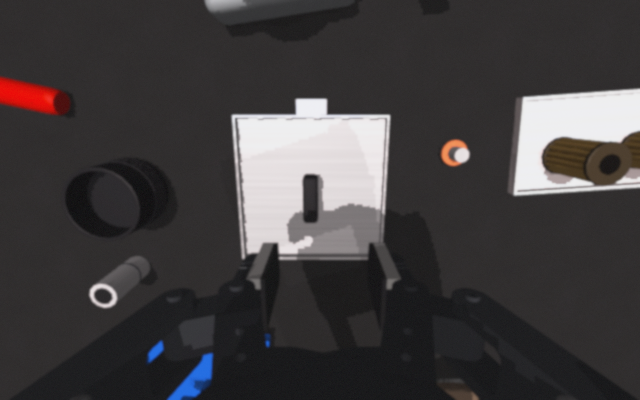

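Wrist view: pan squared up in frame, rim corners about (233,115), (390,115), (385,260), (242,260), handle (311,198), lip (311,106).

```bash
python3 - <<'E'
from h import *
im=cv2.imread("pics/w1.png");K,T=ld("w1")
g=cv2.cvtColor(im,cv2.COLOR_BGR2GRAY)
pl=onz(K,T,233,115,.029);pr=onz(K,T,390,115.5,.029);bl=onz(K,T,242,260,.029);br=onz(K,T,385,260,.029)
d=pl-pr; print("corners",pl.round(4),pr.round(4),bl.round(4),br.round(4),np.linalg.norm(d[:2]),"yaw front",np.degrees(np.arctan2(-d[0],d[1])))
sub=g[165:230,290:332]; m=(sub<55).astype(np.uint8)
k=max(cv2.findContours(m,0,2)[0],key=cv2.contourArea)+np.array([290,165])
print(cv2.boundingRect(k),cv2.minAreaRect(k))
x,y,w,h=cv2.boundingRect(k)
print("top edge far",onz(K,T,x+w/2,y,.065).round(4),"near bottom",onz(K,T,x+w/2,y+h,.065).round(4),onz(K,T,x+w/2,y+h,.045).round(4))
l0=onz(K,T,311,98,.029);c=(pl+pr)/2; print("lip",l0.round(4),c.round(4), "centre from front",)
# seat from top image (arm elsewhere): top0
for n in("top0","t1"):
    K,T=ld(n);im=cv2.imread(f"pics/{n}.png")
    a=cv2.resize(im[130:200,245:445],None,fx=4,fy=4,interpolation=cv2.INTER_CUBIC)
    G=cv2.cvtColor(a,cv2.COLOR_BGR2GRAY)
    C=cv2.HoughCircles(G,cv2.HOUGH_GRADIENT,1,100,param1=150,param2=20,minRadius=42,maxRadius=60)
    if C is not None:
        for u,v,r in C[0][:3]: print(n,u,v,r,onz(K,T,245+(u+.5)/4-.5,130+(v+.5)/4-.5,.077).round(4))
E
```

```text
corners [0.5024 0.2079 0.029 ] [0.4888 0.0592 0.029 ] [0.3521 0.2229 0.029 ] [0.3386 0.0692 0.029 ] 0.14928133225884715 yaw front -5.195840910502703
(304, 176, 13, 46) ((310.0, 198.5), (45.0, 12.0), 90.0)
top edge far [0.4442 0.1382 0.065 ] near bottom [0.4013 0.1424 0.065 ] [0.3944 0.1439 0.045 ]
lip [0.5112 0.1325 0.029 ] [0.4956 0.1335 0.029 ] centre from front
top0 119.5 101.5 49.3 [0.6299 0.1492 0.077 ]
t1 123.5 98.5 46.9 [0.6326 0.1455 0.077 ]
```

```bash
python3 - <<'E'
from h import *
plan((.422,.140,.036),-5.2)
plan((.422,.140,.22),-5.2,(.422,.140,.036),-5.2)
plan((.56,.148,.22),3,(.422,.140,.036),-5.2)
E
```

```text
turn z 0.0031 shift [-0.0091 -0.0106  0.1654]
turn z -0.0 shift [-0.     0.    -0.184]
turn z -0.1431 shift [ 0.1367 -0.0205 -0.184 ]
```

Emit:
apply_moves:
  moves:
    - [[0,0,0.003],[-0.009,-0.0106,0.08],0]
    - [[0,0,0.003],[-0.009,-0.0106,0.12],0]
    - [[0,0,0.003],[-0.009,-0.0106,0.15],0]
    - [[0,0,0.003],[-0.009,-0.0106,0.165],0]
    - [[0,0,0.003],[-0.009,-0.0106,0.165],0]
    - [[0,0,0.003],[-0.009,-0.0106,0.165],-1]
    - [[0,0,0.003],[-0.009,-0.0106,0.165],-1]
    - [[0,0,0.003],[-0.009,-0.0106,0.165],-1]
    - [[0,0,0.003],[-0.009,-0.0106,0.165],-1]
    - [[0,0,0.003],[-0.009,-0.0106,0.165],-1]
    - [[0,0,0.003],[-0.009,-0.0106,0.165],-1]
  newtons: 90

```text
time: 3.75
tcp_pos: [0.4225, 0.1408, 0.0372]
tool_rot: [-180.0, -0.1, -5.1]
force: [0.5, -3.7, 8.2]
gripper_width: 0.15
gripper_force: 88.4
```

Emit:
apply_moves:
  moves:
    - [[0,0,0],[0,0,-0.04],-1]
    - [[0,0,0],[0,0,-0.09],-1]
    - [[0,0,0],[0,0,-0.14],-1]
    - [[0,0,0],[0.02,0,-0.19],-1]
    - [[0,0,-0.14],[0.05,-0.01,-0.21],-1]
    - [[0,0,-0.14],[0.077,-0.015,-0.21],-1]
    - [[0,0,-0.14],[0.077,-0.015,-0.21],-1]
    - [[0,0,-0.14],[0.077,-0.015,-0.21],-1]
    - [[0,0,-0.14],[0.077,-0.015,-0.21],-1]

```text
time: 4.88
tcp_pos: [0.4988, 0.1487, 0.2462]
tool_rot: [180.0, 0.0, 2.9]
force: [-0.0, -0.1, -3.1]
gripper_width: 0.147
gripper_force: 89.2
```

```bash
python3 - <<'E'
from h import *
im,K,T=grab("wrist","w2"); s=manip.sense();print(s["tcp_pos"],s["tool_rot"],s["gripper_width"],s["gripper_force"])
E
```

```text
[0.49905776 0.14870213 0.24622436] [1.79994950e+02 3.26124527e-02 2.91472490e+00] 0.147778413414069 89.23263430595398
```

View pics/w2.png

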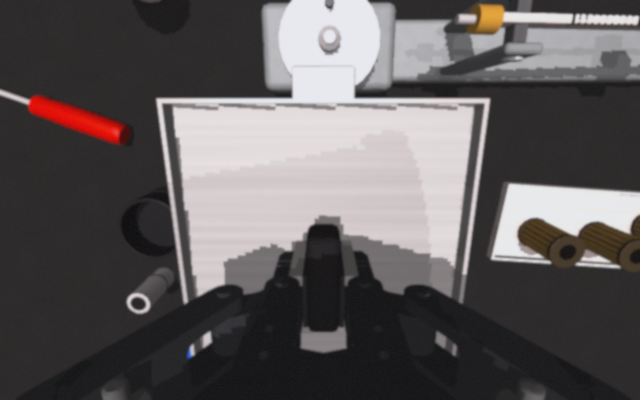

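Wrist view: stub at (329,38), key pin at (329,3), pan rim front corners (158,100) and (489,100), lip (293–355,66–98).

```bash
python3 - <<'E'
from h import *
im=cv2.imread("pics/w2.png");K,T=ld("w2"); g=cv2.cvtColor(im,cv2.COLOR_BGR2GRAY)
s=manip.sense();zu=s["tcp_pos"][2]-.036; print("zu",zu)
zr=zu+.029
pl=onz(K,T,158,99,zr);pr=onz(K,T,489,99.5,zr);d=pl-pr
yaw=np.arctan2(-d[0],d[1]);c=(pl+pr)/2;print(pl.round(4),pr.round(4),np.hypot(*d[:2]),"yaw",np.degrees(yaw))
print("pan centre",(c-.075*np.array([np.cos(yaw),np.sin(yaw),0])).round(4), "lip width ctr",((onz(K,T,293.5,80,zu+.029)+onz(K,T,355,80,zu+.029))/2).round(4))
up=cv2.resize(im[0:100,255:400],None,fx=5,fy=5,interpolation=cv2.INTER_CUBIC)
cv2.imwrite("pics/c2.png",up)
st=onz(K,T,329,38,.094);kp=onz(K,T,329.5,2,.087); print("stub",st.round(4),"pin~",kp.round(4))
# disc edges at row 38
row=g[38].astype(int);print([ (i,row[i]) for i in range(258,400,4)])
e=(onz(K,T,278,38,.08),onz(K,T,381,38,.08));print(((e[0]+e[1])/2).round(4),np.linalg.norm(e[0]-e[1]))
# housing bottom/front edge line yaw
print([onz(K,T,u,v,.05).round(4) for u,v in[(266,88),(390,90)]])
E
```

```text
zu 0.21022435557016794
[0.5684 0.2255 0.2392] [0.5756 0.0786 0.2392] 0.1471325928300269 yaw 2.829046480604314
pan centre [0.4971 0.1483 0.2392] lip width ctr [0.58   0.1521 0.2392]
stub [0.6261 0.15   0.094 ] pin~ [0.6546 0.1511 0.087 ]
[(258, np.int64(45)), (262, np.int64(76)), (266, np.int64(156)), (270, np.int64(188)), (274, np.int64(188)), (278, np.int64(210)), (282, np.int64(233)), (286, np.int64(233)), (290, np.int64(233)), (294, np.int64(233)), (298, np.int64(233)), (302, np.int64(233)), (306, np.int64(233)), (310, np.int64(233)), (314, np.int64(233)), (318, np.int64(197)), (322, np.int64(178)), (326, np.int64(233)), (330, np.int64(233)), (334, np.int64(221)), (338, np.int64(166)), (342, np.int64(227)), (346, np.int64(233)), (350, np.int64(233)), (354, np.int64(233)), (358, np.int64(233)), (362, np.int64(233)), (366, np.int64(233)), (370, np.int64(233)), (374, np.int64(233)), (378, np.int64(228)), (382, np.int64(179)), (386, np.int64(177)), (390, np.int64(155)), (394, np.int64(147)), (398, np.int64(188))]
[0.6289 0.1495 0.08  ] 0.09022224246775398
[array([0.5864, 0.2101, 0.05  ]), array([0.5908, 0.0861, 0.05  ])]
```

View pics/c2.png

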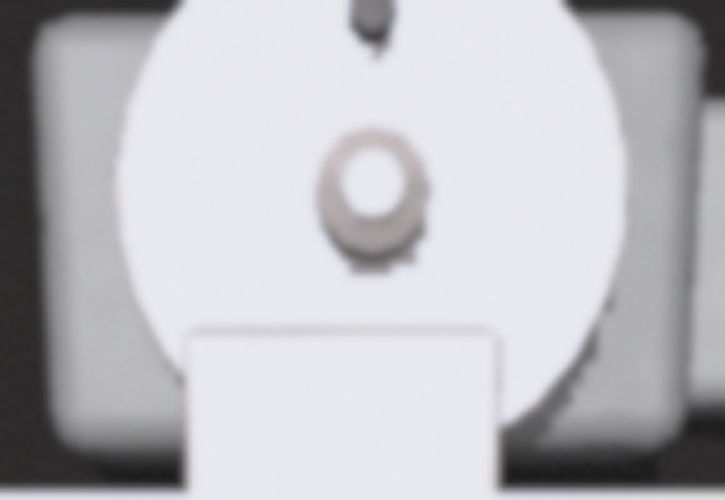

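```bash
python3 - <<'E'
from h import *
K,T=ld("w2"); print("stub",onz(K,T,329.4,36,.094).round(4))
K,T=ld("top0"); f=lambda a,b,z:onz(K,T,245+a/4-.4,130+b/4-.4,z)
for (p,q,z) in [((58,155),(192,147),.0),((195,142),(617,106),.0),((195,142),(617,106),.028)]:
    d=f(*p,z)-f(*q,z);print("yaw",np.degrees(np.arctan2(-d[0],d[1])),f(*p,z).round(3),f(*q,z).round(3))
plan((.6295,.150,.135),2.9); plan((.6295,.150,.22),2.9)
E
```

```text
stub [0.6276 0.1498 0.094 ]
yaw 2.0854314270116414 [0.596 0.216 0.   ] [0.601 0.088 0.   ]
yaw 3.568971735089648 [0.605 0.085 0.   ] [ 0.631 -0.32   0.   ]
yaw 3.5689717350896624 [0.6   0.084 0.028] [ 0.625 -0.314  0.028]
turn z 0.0003 shift [0.1303 0.0053 0.1112]
turn z 0.0003 shift [0.1303 0.0053 0.0262]
```

Emit:
apply_moves:
  moves:
    - [[0,0,0],[0.05,0.002,0.01],-1]
    - [[0,0,0],[0.1,0.005,0.026],-1]
    - [[0,0,0],[0.13,0.0053,0.05],-1]
    - [[0,0,0],[0.13,0.0053,0.09],-1]
    - [[0,0,0],[0.13,0.0053,0.111],-1]
    - [[0,0,0],[0.13,0.0053,0.118],-1]
    - [[0,0,0],[0.13,0.0053,0.124],-1]
    - [[0,0,0],[0.13,0.0053,0.128],-1]
    - [[0,0,0],[0.13,0.0053,0.13],-1]
    - [[0,0,0],[0.13,0.0053,0.13],-1]

```text
time: 6.18
tcp_pos: [0.6298, 0.1502, 0.1168]
tool_rot: [-180.0, -0.0, 2.9]
force: [-6.5, 0.3, 2.1]
gripper_width: 0.146
gripper_force: 90.6
```

Emit:
apply_moves:
  moves:
    - [[0,0,0],[-0.001,0,0.003],-1]
    - [[0,0,0],[-0.001,0,0.006],-1]
    - [[0,0,0],[-0.001,0,0.009],-1]
    - [[0,0,0],[-0.001,0,0.01],-1]
    - [[0,0,0],[-0.001,0,0.01],-1]

```text
time: 6.8
tcp_pos: [0.6294, 0.1502, 0.1064]
tool_rot: [-180.0, -0.1, 2.9]
force: [-0.2, 2.2, 2.8]
gripper_width: 0.145
gripper_force: 90.6
```

Emit:
apply_moves:
  moves:
    - [[0,0,0],[0,0,0.001],-1]
    - [[0,0,0],[0,0,0.001],-0.4]
    - [[0,0,0],[0,0,0.001],-0.4]
    - [[0,0,0],[0,0,0.001],-0.4]
    - [[0,0,0],[0,0,-0.02],-0.4]
    - [[0,0,0],[0,0,-0.06],-0.4]
    - [[0,0,0],[-0.03,0,-0.11],-0.4]
    - [[0,0,0],[-0.06,0,-0.14],-0.4]
    - [[0,0,0],[-0.06,0,-0.14],-0.4]
    - [[0,0,0],[-0.06,0,-0.14],-0.4]
    - [[0,0,0],[-0.06,0,-0.14],-0.4]

```text
time: 8.18
tcp_pos: [0.5691, 0.1469, 0.2452]
tool_rot: [180.0, 0.1, 2.9]
force: [-0.4, -0.2, 0.5]
gripper_width: 0.299
gripper_force: 0.0
```

```bash
python3 - <<'E'
from h import *
im,K,T=grab("wrist","w3"); b,_,_=grab("scene","s3")
s=manip.sense();print(s["time"],s["tcp_pos"],s["tool_rot"])
c=cv2.resize(b[195:335,195:425],None,fx=2.6,fy=2.6,interpolation=cv2.INTER_CUBIC)
w=cv2.resize(im[0:280,120:640],(int(c.shape[1]),int(280*c.shape[1]/520)))
o=np.vstack([c,w])
cv2.imwrite("pics/v3.png",o[:598] if o.shape[0]>600 else o);print(o.shape)
E
```

```text
8.275 [0.56908202 0.14689765 0.2452455 ] [1.79985463e+02 8.48980663e-02 2.90334383e+00]
(686, 598, 3)
```

View pics/v3.png

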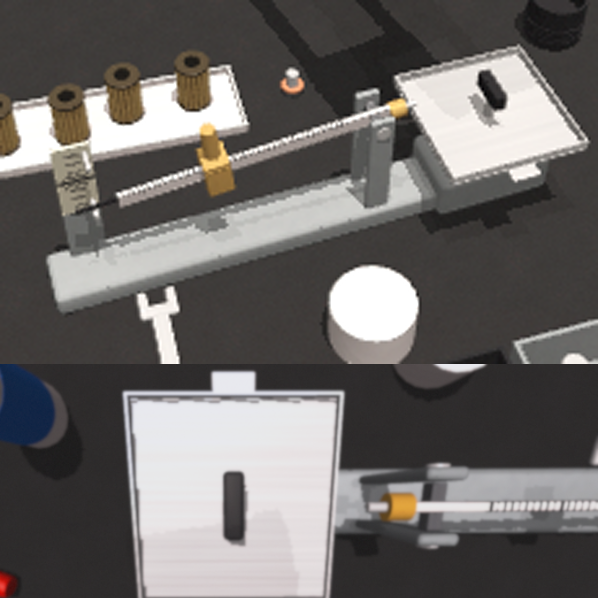

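Scene crop: pan level on the scale, lip at (525,172), beam on its lower stop with poise at (215,165); wrist crop: rim corners (124,394), (344,392). I triangulate the rim height to check home.

```bash
cat >> h.py <<'E'
def tri(a,b):
    (c1,d1),(c2,d2)=a,b
    d1=d1/np.linalg.norm(d1);d2=d2/np.linalg.norm(d2)
    t=np.linalg.lstsq(np.stack([d1,-d2],1),c2-c1,rcond=None)[0]
    p,q=c1+t[0]*d1,c2+t[1]*d2
    return (p+q)/2,np.linalg.norm(p-q)
E
python3 - <<'E'
from h import *
w=ld("w3");s=ld("s3")
cor=[((228,26),(586,146)),((419,24.5),(443,180))]
P=[]
for (wu,sc) in cor:
    p,e=tri(ray(*w,*wu),ray(*s,195+sc[0]/2.6-.3,195+sc[1]/2.6-.3));P.append(p);print(p.round(4),round(e,4))
for z in(.109,.116):
    pl=onz(*w,228,26,z);pr=onz(*w,419,24.5,z);d=pl-pr
    y=np.arctan2(-d[0],d[1]);print(z,np.hypot(*d[:2]),np.degrees(y),((pl+pr)/2-.075*np.array([np.cos(y),np.sin(y),0])).round(4))
# poise & pointer rough from scene
for n,u,v,z in [("knob",208,140,.15),("poiseblk",214,165,.13),("ptr",78,212,.11),("idx",75,185,.13)]:
    print(n,onz(*s,195+u/2.6,195+v/2.6,z).round(3))
E
```

```text
[0.6988 0.229  0.1013] 0.002
[0.7053 0.0737 0.1036] 0.0081
0.109 0.149534002719653 3.3065251993153764 [0.6269 0.1489 0.109 ]
0.116 0.14577180292107653 3.306525199315384 [0.6253 0.1488 0.116 ]
knob [ 0.632 -0.145  0.15 ]
poiseblk [ 0.647 -0.144  0.13 ]
ptr [ 0.652 -0.276  0.11 ]
idx [ 0.636 -0.274  0.13 ]
```

```bash
python3 - <<'E'
from h import *
s=ld("s3");t=ld("top0")
p,e=tri(ray(*t,245+456/4,130+48/4),ray(*s,195+208/2.6,195+128/2.6));print("knob top",p.round(4),e)
p,e=tri(ray(*t,245+440/4,130+68/4),ray(*s,195+213/2.6,195+160/2.6));print("block top",p.round(4),e)
ys=np.array([-.0523,.9986]);piv=np.array([.6276,.1498])-.13*ys;print(piv)
for d in (.165,.07):print(d,piv-ys*d)
plan((.637,-.11,.26),3); plan((.643,-.144,.26),3)
E
```

```text
knob top [ 0.6461 -0.1493  0.182 ] 0.004457458664664011
block top [ 0.6404 -0.1425  0.1293] 0.0015742898412868507
[0.634399 0.019982]
0.165 [ 0.6430285 -0.144787 ]
0.07 [ 0.63806 -0.04992]
turn z -0.0017 shift [ 0.0548  0.26   -0.0148]
turn z -0.0017 shift [ 0.0591  0.2943 -0.0148]
```

Emit:
apply_moves:
  moves:
    - [[0,0,0],[0.03,0.06,-0.015],0]
    - [[0,0,0],[0.05,0.12,-0.015],0]
    - [[0,0,0],[0.05,0.18,-0.015],0]
    - [[0,0,0],[0.05,0.24,-0.015],0]
    - [[0,0,0],[0.05,0.294,-0.015],0]
    - [[0,0,0],[0.05,0.294,-0.015],0]
    - [[0,0,0],[0.05,0.294,-0.015],0]
    - [[0,0,0],[0.05,0.294,-0.015],0]

```text
time: 9.28
tcp_pos: [0.6339, -0.1429, 0.261]
tool_rot: [-180.0, 0.0, 3.0]
force: [0.1, 0.2, -0.2]
gripper_width: 0.507
gripper_force: 0.0
```

```bash
python3 - <<'E'
from h import *
im,K,T=grab("wrist","w4");s=manip.sense();print(s["tcp_pos"],s["tool_rot"])
h=cv2.cvtColor(im,cv2.COLOR_BGR2HSV)
m=cv2.inRange(h,(12,110,70),(28,255,255))
for k in cv2.findContours(m,0,2)[0]:
    if cv2.contourArea(k)>60: print(cv2.boundingRect(k),cv2.contourArea(k))
print(proj(K,T,(.6461,-.1493,.182)))
cv2.imwrite("pics/c4.png",im[0:300,150:550])
E
```

```text
[ 0.63394815 -0.14280605  0.26114734] [-1.79985704e+02  1.60975020e-02  2.99468188e+00]
(347, 301, 27, 29) 463.5
(306, 300, 9, 24) 130.5
(289, 299, 12, 24) 136.5
(535, 185, 105, 87) 6405.5
(84, 174, 30, 22) 427.0
(308, 161, 36, 46) 1308.0
[332.8149216  193.19068631]
```

View pics/c4.png

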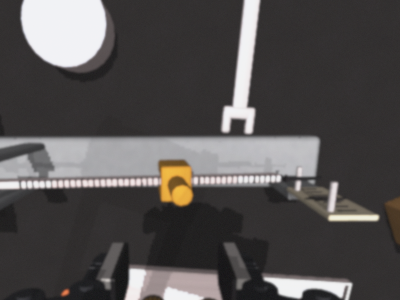

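Wrist crop: poise knob top at (181,196), i.e. image (331,196), in line with the beam; pointer near (295,180).

Emit:
apply_moves:
  moves:
    - [[0,0,0],[0.01,0.0055,0.05],0]
    - [[0,0,0],[0.01,0.0055,0.08],0]
    - [[0,0,0],[0.01,0.0055,0.098],0]
    - [[0,0,0],[0.01,0.0055,0.098],0]
    - [[0,0,0],[0.01,0.0055,0.098],-1]
    - [[0,0,0],[0.01,0.0055,0.098],-1]
    - [[0,0,0],[0.01,0.0055,0.098],-1]
    - [[0,0,0],[0.01,0.0055,0.098],-1]
  newtons: 20

```text
time: 10.32
tcp_pos: [0.645, -0.1493, 0.1647]
tool_rot: [180.0, -0.1, 2.9]
force: [1.3, 0.8, 7.7]
gripper_width: 0.178
gripper_force: 19.9
```

Emit:
apply_moves:
  moves:
    - [[0,0,0],[0,0,-0.002],-1]
    - [[0,0,0],[0,-0.015,-0.004],-1]
    - [[0,0,0],[0,-0.035,-0.006],-1]
    - [[0,0,0],[0,-0.06,-0.008],-1]
    - [[0,0,0],[0,-0.08,-0.01],-1]
    - [[0,0,0],[0,-0.094,-0.012],-1]
    - [[0,0,0],[0,-0.099,-0.012],-1]
    - [[0,0,0],[0,-0.099,-0.012],-1]
    - [[0,0,0],[0,-0.099,-0.012],-1]
    - [[0,0,0],[0,-0.099,-0.012],-0.3]
    - [[0,0,0],[0,-0.099,-0.012],-0.3]
    - [[0,0,0],[0,-0.099,-0.012],-0.3]
    - [[0,0,0],[0,-0.099,-0.04],-0.3]
    - [[0,0,0],[0,-0.099,-0.08],-0.3]
    - [[0,0,0],[-0.05,-0.05,-0.08],-0.3]
    - [[0,0,0],[-0.1,0,-0.08],-0.3]
    - [[0,0,0],[-0.1,0.04,-0.08],-0.3]
    - [[0,0,0],[-0.1,0.04,-0.08],-0.3]
    - [[0,0,0],[-0.1,0.04,-0.08],-0.3]
    - [[0,0,0],[-0.1,0.04,-0.08],-0.3]

```text
time: 12.82
tcp_pos: [0.5465, -0.1932, 0.2432]
tool_rot: [-180.0, 0.0, 3.0]
force: [1.2, -1.3, -0.0]
gripper_width: 0.356
gripper_force: 0.0
```

```bash
python3 - <<'E'
from h import *
b,K,T=grab("scene","s5");w,K2,T2=grab("wrist","w5");s=manip.sense();print(s["time"],s["tcp_pos"],s["tool_rot"])
c=cv2.resize(b[200:310,205:365],None,fx=5,fy=5,interpolation=cv2.INTER_CUBIC)
cv2.imwrite("pics/c5.png",c)
E
```

```text
12.925 [ 0.54654475 -0.19313717  0.24315985] [-1.79988086e+02  1.48180082e-02  2.98851546e+00]
```

View pics/c5.png

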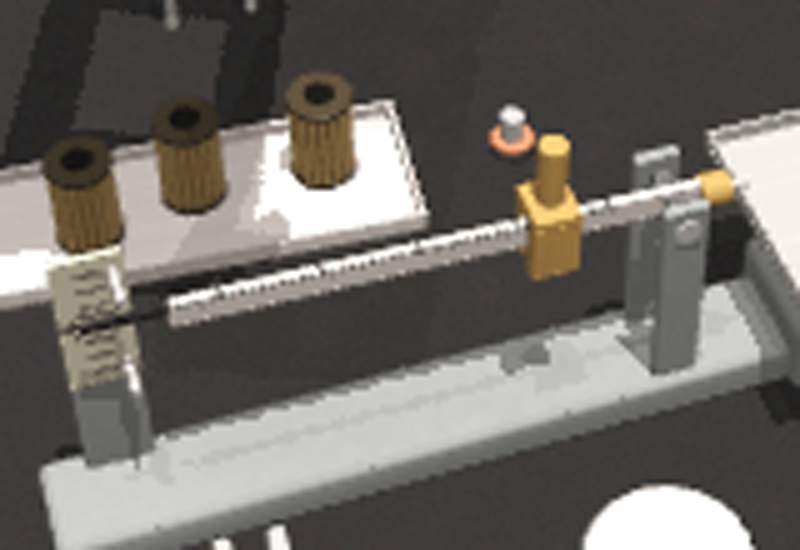

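```bash
python3 - <<'E'
from h import *
K,T=ld("s5")
ys=np.array([-.0523,.9986,0]);piv=np.array([.6344,.020,.140])
for th in(-.1,-.05,-.02,0,.02,.05,.1):
    r=[((proj(K,T,piv-ys*d*np.cos(th)-np.array([0,0,d*np.sin(th)]))-[205,200])*5).round(1) for d in(0,.1,.2,.27,.3)]
    print(th,*r)
b=cv2.imread("pics/s5.png")
c=cv2.resize(b[240:300,205:240],None,fx=16,fy=9.9,interpolation=cv2.INTER_LANCZOS4)
c=cv2.resize(b[245:285,212:245],None,fx=15,fy=15,interpolation=cv2.INTER_CUBIC)
cv2.imwrite("pics/c5b.png",c)
E
```

```text
-0.1 [666.9 195.4] [483.  227.9] [287.3 262.6] [142.7 288.2] [ 78.7 299.5]
-0.05 [666.9 195.4] [482.3 234.9] [287.1 276.7] [143.6 307.4] [ 80.4 320.9]
-0.02 [666.9 195.4] [482.1 239. ] [287.4 285. ] [144.9 318.6] [ 82.1 333.4]
0 [666.9 195.4] [482.1 241.7] [287.9 290.4] [146. 326.] [ 83.6 341.6]
0.02 [666.9 195.4] [482.1 244.4] [288.5 295.8] [147.3 333.2] [ 85.3 349.6]
0.05 [666.9 195.4] [482.4 248.4] [289.7 303.7] [149.7 343.9] [ 88.3 361.5]
0.1 [666.9 195.4] [483.1 254.8] [292.4 316.5] [154.7 361.1] [ 94.5 380.5]
```

View pics/c5b.png

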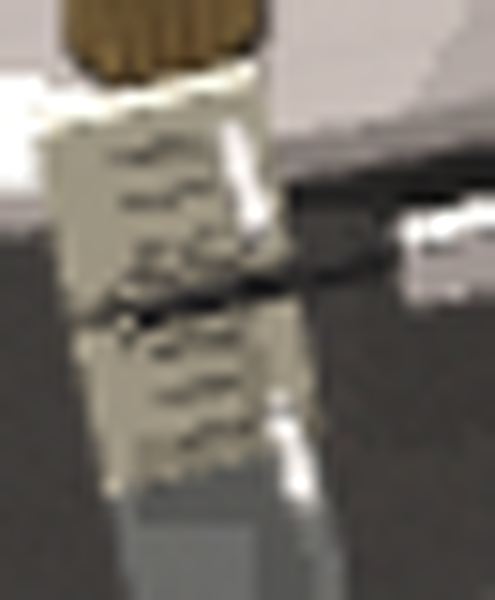

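The zoomed index: pointer crosses the plate at (170,305), the middle of the seven marks lies at about (170,293), so it is within a quarter of the band (6 mm ≈ 46 px); tare done. Now the elements.

```bash
python3 - <<'E'
from h import *
plan((.45,-.30,.26),93)
E
```

```text
turn z -1.571 shift [-0.102   0.1017 -0.0168]
```

Emit:
apply_moves:
  moves:
    - [[0,0,-0.18],[-0.03,0.03,-0.017],0.3]
    - [[0,0,-0.36],[-0.06,0.06,-0.017],0.3]
    - [[0,0,-0.54],[-0.09,0.09,-0.017],0.3]
    - [[0,0,-0.72],[-0.102,0.102,-0.017],0.3]
    - [[0,0,-0.9],[-0.102,0.102,-0.017],0.3]
    - [[0,0,-1.08],[-0.102,0.102,-0.017],0.3]
    - [[0,0,-1.26],[-0.102,0.102,-0.017],0.3]
    - [[0,0,-1.44],[-0.102,0.102,-0.017],0.3]
    - [[0,0,-1.571],[-0.102,0.102,-0.017],0.3]
    - [[0,0,-1.571],[-0.102,0.102,-0.017],0.3]
    - [[0,0,-1.571],[-0.102,0.102,-0.017],0.3]

```text
time: 14.3
tcp_pos: [0.4498, -0.3008, 0.2603]
tool_rot: [-180.0, -0.0, 92.8]
force: [0.0, -0.5, 0.8]
gripper_width: 0.651
gripper_force: 0.0
```

```bash
python3 - <<'E'
from h import *
im,K,T=grab("wrist","w6");s=manip.sense();print(s["time"],s["tcp_pos"],s["tool_rot"])
t=ld("top0")
for u,v in[(427,305),(513,303),(581,283),(666,288)]:
    p=onz(*t,245+u/4-.4,130+v/4-.4,.065);print(p.round(4),proj(K,T,p).round(0))
E
```

```text
14.35 [ 0.44976825 -0.30091144  0.26029917] [ 1.79998991e+02 -1.13663942e-03  9.27962138e+01]
[ 0.4375 -0.1267  0.065 ] [320.  -7.]
[ 0.4375 -0.2049  0.065 ] [316.  83.]
[ 0.4543 -0.2675  0.065 ] [330. 147.]
[ 0.4479 -0.3446  0.065 ] [320. 217.]
```

View pics/w6.png

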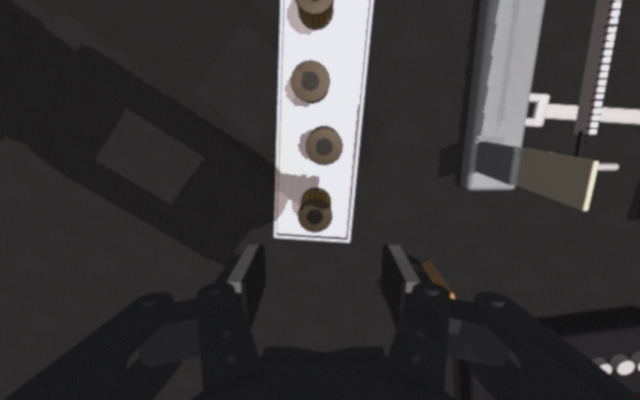

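Wrist view: element tops at (315,2), (310,80), (323,146), (315,216), all four still standing in the tray.

```bash
python3 - <<'E'
from h import *
K,T=ld("w6")
P=[onz(K,T,u,v,.065) for u,v in[(315,2),(310,80),(323,146),(315,216)]]
for p in P: print(p.round(4))
p=P[3]; g=(p[0],p[1],.028); plan(g,93); 
y=np.radians(3);c=np.array([.6276,.1498]);ex=np.array([np.cos(y),np.sin(y)]);ey=np.array([-np.sin(y),np.cos(y)])
for a,b in[(1,1),(1,-1),(-1,1),(-1,-1)]:
    q=c+.045*(a*ex+b*ey);print(a,b,q.round(4)); 
    plan((*q,.26),93,g,93)
E
```

```text
[ 0.4332 -0.1342  0.065 ]
[ 0.4311 -0.2026  0.065 ]
[ 0.4471 -0.2667  0.065 ]
[ 0.442  -0.3441  0.065 ]
turn z -0.0036 shift [-0.0428 -0.0099  0.2323]
1 1 [0.6702 0.1971]
turn z -0.0 shift [ 0.5285  0.2562 -0.232 ]
1 -1 [0.6749 0.1072]
turn z -0.0 shift [ 0.4385  0.2562 -0.232 ]
-1 1 [0.5803 0.1924]
turn z -0.0 shift [ 0.5285  0.1662 -0.232 ]
-1 -1 [0.585  0.1025]
turn z -0.0 shift [ 0.4385  0.1662 -0.232 ]
```

Emit:
apply_moves:
  moves:
    - [[0,0,-0.003],[-0.02,-0.005,0.06],0.3]
    - [[0,0,-0.003],[-0.043,-0.01,0.12],0.3]
    - [[0,0,-0.003],[-0.043,-0.01,0.17],0.3]
    - [[0,0,-0.003],[-0.043,-0.01,0.215],0.3]
    - [[0,0,-0.003],[-0.043,-0.01,0.232],0.3]
    - [[0,0,-0.003],[-0.043,-0.01,0.232],0.3]
    - [[0,0,-0.003],[-0.043,-0.01,0.232],-1]
    - [[0,0,-0.003],[-0.043,-0.01,0.232],-1]
    - [[0,0,-0.003],[-0.043,-0.01,0.232],-1]
    - [[0,0,-0.003],[-0.043,-0.01,0.232],-1]
    - [[0,0,-0.003],[-0.043,-0.01,0.2],-1]
    - [[0,0,-0.003],[-0.043,-0.01,0.15],-1]
  newtons: 45

```text
time: 15.85
tcp_pos: [0.4413, -0.3441, 0.1111]
tool_rot: [-179.9, -0.1, 93.1]
force: [0.3, 0.2, -0.2]
gripper_width: 0.458
gripper_force: 45.6
```

Emit:
apply_moves:
  moves:
    - [[0,0,0],[0.02,0,-0.06],-1]
    - [[0,0,0],[0.05,0.02,-0.11],-1]
    - [[0,0,0],[0.1,0.05,-0.15],-1]
    - [[0,0,0],[0.15,0.075,-0.15],-1]
    - [[0,0,0],[0.2,0.1,-0.15],-1]
    - [[0,0,0],[0.25,0.125,-0.15],-1]
    - [[0,0,0],[0.3,0.15,-0.15],-1]
    - [[0,0,0],[0.35,0.175,-0.15],-1]
    - [[0,0,0],[0.4,0.2,-0.15],-1]
    - [[0,0,0],[0.45,0.225,-0.15],-1]
    - [[0,0,0],[0.5,0.245,-0.15],-1]
    - [[0,0,0],[0.528,0.257,-0.14],-1]
    - [[0,0,0],[0.528,0.257,-0.1],-1]
    - [[0,0,0],[0.528,0.257,-0.06],-1]
    - [[0,0,0],[0.528,0.257,-0.03],-1]
    - [[0,0,0],[0.528,0.257,-0.015],-1]
    - [[0,0,0],[0.528,0.257,-0.008],-1]
    - [[0,0,0],[0.528,0.257,-0.006],-1]
    - [[0,0,0],[0.528,0.257,-0.006],-1]

```text
time: 18.23
tcp_pos: [0.6705, 0.1966, 0.1173]
tool_rot: [179.9, -0.0, 93.1]
force: [0.4, -0.4, -1.4]
gripper_width: 0.457
gripper_force: 45.7
```

Emit:
apply_moves:
  moves:
    - [[0,0,0],[0,0,0.004],-1]
    - [[0,0,0],[0,0,0.007],-1]
    - [[0,0,0],[0,0,0.007],0.15]
    - [[0,0,0],[0,0,0.007],0.15]
    - [[0,0,0],[0,0,0.007],0.15]
    - [[0,0,0],[0,0,-0.03],0.2]
    - [[0,0,0],[0,0,-0.08],0.2]
    - [[0,0,0],[-0.03,-0.01,-0.12],0.3]
    - [[0,0,0],[-0.08,-0.04,-0.143],0.3]
    - [[0,0,0],[-0.14,-0.07,-0.143],0.3]
    - [[0,0,0],[-0.19,-0.095,-0.143],0.3]
    - [[0,0,0],[-0.24,-0.12,-0.143],0.3]
    - [[0,0,0],[-0.3,-0.15,-0.143],0.3]
    - [[0,0,0],[-0.35,-0.18,-0.143],0.3]
    - [[0,0,0],[-0.4,-0.21,-0.143],0.3]
    - [[0,0,0],[-0.45,-0.235,-0.143],0.3]
    - [[0,0,0],[-0.484,-0.246,-0.143],0.3]
    - [[0,0,0],[-0.484,-0.246,-0.143],0.3]
    - [[0,0,0],[-0.484,-0.246,-0.143],0.3]
    - [[0,0,0],[-0.484,-0.246,-0.143],0.3]

```text
time: 20.72
tcp_pos: [0.4507, -0.2992, 0.2592]
tool_rot: [-180.0, -0.0, 93.2]
force: [0.5, -0.3, 0.2]
gripper_width: 0.649
gripper_force: 0.0
```

```bash
cat >> h.py <<'E'
def tops(tag):
    """element tops in the tray by brown mask, from the wrist camera"""
    im,K,T=grab("wrist",tag); g=cv2.cvtColor(im,cv2.COLOR_BGR2GRAY)
    h=cv2.cvtColor(im,cv2.COLOR_BGR2HSV)
    m=cv2.inRange(h,(8,50,25),(30,255,190)); m=cv2.morphologyEx(m,cv2.MORPH_CLOSE,np.ones((9,9)))
    m=cv2.morphologyEx(m,cv2.MORPH_OPEN,np.ones((5,5)))
    for k in cv2.findContours(m,0,2)[0]:
        if cv2.contourArea(k)>300:
            (u,v),r=cv2.minEnclosingCircle(k); b=cv2.boundingRect(k)
            print("blob",b,round(r,1),onz(K,T,b[0]+b[2]/2,b[1]+b[3]/2,.065).round(4))
    s=manip.sense();print(s["time"],s["tcp_pos"].round(4),s["tool_rot"].round(2))
E
python3 - <<'E'
from h import *
import h
tops("w7")
# pan check in top view
im,K,T=grab("top","t7")
hs=cv2.cvtColor(im,cv2.COLOR_BGR2HSV);m=cv2.inRange(hs,(8,50,25),(30,255,190))
sub=m.copy();sub[:120]=0;sub[190:]=0;sub[:,:240]=0;sub[:,310:]=0
for k in cv2.findContours(sub,0,2)[0]:
    if cv2.contourArea(k)>15:
        b=cv2.boundingRect(k);print("pan blob",b,onz(K,T,b[0]+b[2]/2,b[1]+b[3]/2,.13).round(3))
E
```

```text
blob (306, 129, 34, 36) 18.3 [ 0.4478 -0.2659  0.065 ]
blob (291, 64, 37, 39) 19.8 [ 0.431  -0.2044  0.065 ]
blob (297, 0, 36, 30) 19.8 [ 0.4336 -0.1436  0.065 ]
20.775 [ 0.4507 -0.2992  0.2593] [-1.800e+02 -1.000e-02  9.317e+01]
pan blob (254, 135, 13, 13) [0.668 0.193 0.13 ]
```

Emit:
apply_moves:
  moves:
    - [[0,0,0],[0.033,-0.001,0.06],0.3]
    - [[0,0,0],[0.033,-0.001,0.12],0.3]
    - [[0,0,0],[0.033,-0.001,0.17],0.3]
    - [[0,0,0],[0.033,-0.001,0.215],0.3]
    - [[0,0,0],[0.033,-0.001,0.231],0.3]
    - [[0,0,0],[0.033,-0.001,0.231],0.3]
    - [[0,0,0],[0.033,-0.001,0.231],-1]
    - [[0,0,0],[0.033,-0.001,0.231],-1]
    - [[0,0,0],[0.033,-0.001,0.231],-1]
    - [[0,0,0],[0.033,-0.001,0.231],-1]
    - [[0,0,0],[0.033,-0.001,0.2],-1]
    - [[0,0,0],[0.033,-0.001,0.15],-1]
    - [[0,0,0],[0.033,-0.001,0.09],-1]
    - [[0,0,0],[0.033,-0.001,0.03],-1]
    - [[0,0,0],[0.033,-0.001,0],-1]
    - [[0,0,0],[0.033,-0.001,0],-1]

```text
time: 22.82
tcp_pos: [0.4488, -0.268, 0.2627]
tool_rot: [179.7, 0.2, 93.1]
force: [-0.5, -0.4, -1.6]
gripper_width: 0.452
gripper_force: 45.7
```

```bash
python3 - <<'E'
from h import *
s=manip.sense();print(s["tcp_pos"],s["tool_rot"],s["gripper_width"])
for q in[(.6749,.1072),(.5803,.1924),(.585,.1025)]: plan((*q,.26),93)
E
```

```text
[ 0.44878472 -0.26796903  0.26274422] [179.71701489   0.21526206  93.08826472] 0.45179405459489036
turn z 0.0015 shift [0.3624 0.246  0.0027]
turn z 0.0015 shift [0.4526 0.1561 0.0027]
turn z 0.0015 shift [0.3626 0.156  0.0027]
```

Emit:
apply_moves:
  moves:
    - [[0,0,0],[0.05,0.03,0],-1]
    - [[0,0,0],[0.1,0.06,0],-1]
    - [[0,0,0],[0.15,0.095,0],-1]
    - [[0,0,0],[0.2,0.13,0],-1]
    - [[0,0,0],[0.25,0.165,0],-1]
    - [[0,0,0],[0.3,0.2,0],-1]
    - [[0,0,0],[0.34,0.23,0],-1]
    - [[0,0,0],[0.362,0.246,0.01],-1]
    - [[0,0,0],[0.362,0.246,0.05],-1]
    - [[0,0,0],[0.362,0.246,0.1],-1]
    - [[0,0,0],[0.362,0.246,0.13],-1]
    - [[0,0,0],[0.362,0.246,0.14],-1]
    - [[0,0,0],[0.362,0.246,0.148],-1]
    - [[0,0,0],[0.362,0.246,0.15],-1]
    - [[0,0,0],[0.362,0.246,0.15],-1]

```text
time: 24.7
tcp_pos: [0.675, 0.1071, 0.1127]
tool_rot: [179.8, 0.0, 93.1]
force: [-6.8, -3.3, 25.2]
gripper_width: 0.455
gripper_force: 51.6
```

Emit:
apply_moves:
  moves:
    - [[0,0,0],[0,0,-0.002],-1]
    - [[0,0,0],[0,0,-0.002],0.15]
    - [[0,0,0],[0,0,-0.002],0.15]
    - [[0,0,0],[0,0,-0.002],0.15]
    - [[0,0,0],[0,0,-0.03],0.2]
    - [[0,0,0],[0,0,-0.08],0.2]
    - [[0,0,0],[-0.02,-0.02,-0.12],0.3]
    - [[0,0,0],[-0.06,-0.05,-0.147],0.3]
    - [[0,0,0],[-0.11,-0.085,-0.147],0.3]
    - [[0,0,0],[-0.16,-0.12,-0.147],0.3]
    - [[0,0,0],[-0.21,-0.155,-0.147],0.3]
    - [[0,0,0],[-0.26,-0.19,-0.147],0.3]
    - [[0,0,0],[-0.31,-0.225,-0.147],0.3]
    - [[0,0,0],[-0.334,-0.243,-0.147],0.3]
    - [[0,0,0],[-0.334,-0.243,-0.147],0.3]
    - [[0,0,0],[-0.334,-0.243,-0.147],0.3]

```text
time: 26.7
tcp_pos: [0.4493, -0.2389, 0.2563]
tool_rot: [180.0, -0.0, 93.1]
force: [0.0, 0.5, 1.2]
gripper_width: 0.656
gripper_force: 0.0
```

```bash
cat >> h.py <<'E'
def panblobs(tag):
    im,K,T=grab("top",tag)
    m=cv2.inRange(cv2.cvtColor(im,cv2.COLOR_BGR2HSV),(8,50,25),(30,255,190))
    m[:120]=0;m[190:]=0;m[:,:240]=0;m[:,310:]=0
    for k in cv2.findContours(m,0,2)[0]:
        if cv2.contourArea(k)>15:
            b=cv2.boundingRect(k);print("pan blob",b,onz(K,T,b[0]+b[2]/2,b[1]+b[3]/2,.13).round(3))
E
python3 - <<'E'
from h import *
tops("w8");panblobs("t8")
E
```

```text
blob (291, 125, 35, 37) 18.6 [ 0.4314 -0.2025  0.065 ]
blob (294, 42, 37, 44) 22.3 [ 0.4322 -0.1264  0.065 ]
blob (0, 0, 34, 45) 27.5 [ 0.1544 -0.1053  0.065 ]
26.75 [ 0.4495 -0.2385  0.2563] [ 1.800e+02 -1.000e-02  9.312e+01]
pan blob (254, 135, 13, 14) [0.667 0.193 0.13 ]
pan blob (280, 133, 11, 14) [0.672 0.104 0.13 ]
```

Emit:
apply_moves:
  moves:
    - [[0,0,0],[0.037,-0.016,0.06],0.3]
    - [[0,0,0],[0.037,-0.016,0.12],0.3]
    - [[0,0,0],[0.037,-0.016,0.17],0.3]
    - [[0,0,0],[0.037,-0.016,0.215],0.3]
    - [[0,0,0],[0.037,-0.016,0.228],0.3]
    - [[0,0,0],[0.037,-0.016,0.228],0.3]
    - [[0,0,0],[0.037,-0.016,0.228],-1]
    - [[0,0,0],[0.037,-0.016,0.228],-1]
    - [[0,0,0],[0.037,-0.016,0.228],-1]
    - [[0,0,0],[0.037,-0.016,0.228],-1]
    - [[0,0,0],[0.037,-0.016,0.2],-1]
    - [[0,0,0],[0.037,-0.016,0.15],-1]
    - [[0,0,0],[0.037,-0.016,0.09],-1]
    - [[0,0,0],[0.037,-0.016,0.03],-1]
    - [[0,0,0],[0.037,-0.016,-0.004],-1]
    - [[0,0,0],[0.037,-0.016,-0.004],-1]

```text
time: 28.8
tcp_pos: [0.4325, -0.2037, 0.264]
tool_rot: [179.7, 0.2, 93.1]
force: [0.0, -0.4, -2.0]
gripper_width: 0.454
gripper_force: 45.6
```

```bash
python3 - <<'E'
from h import *
s=manip.sense();print(s["tcp_pos"],s["tool_rot"],s["gripper_width"])
for q in[(.5803,.1924),(.585,.1025)]: plan((*q,.114),93)
E
```

```text
[ 0.4324739  -0.2037093   0.26395072] [179.66969729   0.20749427  93.09366758] 0.45390008514842356
turn z 0.0016 shift [0.3876 0.169  0.15  ]
turn z 0.0016 shift [0.2975 0.1688 0.15  ]
```

Emit:
apply_moves:
  moves:
    - [[0,0,0],[0.05,0.02,0],-1]
    - [[0,0,0],[0.1,0.04,0],-1]
    - [[0,0,0],[0.15,0.06,0],-1]
    - [[0,0,0],[0.2,0.085,0],-1]
    - [[0,0,0],[0.25,0.11,0],-1]
    - [[0,0,0],[0.3,0.135,0],-1]
    - [[0,0,0],[0.35,0.155,0],-1]
    - [[0,0,0],[0.388,0.169,0.01],-1]
    - [[0,0,0],[0.388,0.169,0.05],-1]
    - [[0,0,0],[0.388,0.169,0.1],-1]
    - [[0,0,0],[0.388,0.169,0.125],-1]
    - [[0,0,0],[0.388,0.169,0.135],-1]
    - [[0,0,0],[0.388,0.169,0.143],-1]
    - [[0,0,0],[0.388,0.169,0.143],-1]

```text
time: 30.55
tcp_pos: [0.5792, 0.1936, 0.1176]
tool_rot: [180.0, -0.0, 93.1]
force: [0.1, -0.2, -1.3]
gripper_width: 0.457
gripper_force: 45.7
```

Emit:
apply_moves:
  moves:
    - [[0,0,0],[0,0,0.004],-1]
    - [[0,0,0],[0,0,0.004],-1]
    - [[0,0,0],[0,0,0.004],0.15]
    - [[0,0,0],[0,0,0.004],0.15]
    - [[0,0,0],[0,0,0.004],0.15]
    - [[0,0,0],[0,0,-0.03],0.2]
    - [[0,0,0],[0,0,-0.08],0.2]
    - [[0,0,0],[-0.02,-0.01,-0.12],0.3]
    - [[0,0,0],[-0.06,-0.03,-0.143],0.3]
    - [[0,0,0],[-0.11,-0.05,-0.143],0.3]
    - [[0,0,0],[-0.16,-0.07,-0.143],0.3]
    - [[0,0,0],[-0.21,-0.09,-0.143],0.3]
    - [[0,0,0],[-0.26,-0.11,-0.143],0.3]
    - [[0,0,0],[-0.31,-0.13,-0.143],0.3]
    - [[0,0,0],[-0.346,-0.151,-0.143],0.3]
    - [[0,0,0],[-0.346,-0.151,-0.143],0.3]
    - [[0,0,0],[-0.346,-0.151,-0.143],0.3]

```text
time: 32.67
tcp_pos: [0.447, -0.1599, 0.2604]
tool_rot: [180.0, -0.0, 93.0]
force: [-0.2, 1.1, -0.4]
gripper_width: 0.649
gripper_force: 0.0
```

```bash
python3 - <<'E'
from h import *
tops("w9");panblobs("t9")
E
```

```text
blob (294, 125, 35, 36) 18.2 [ 0.4321 -0.1233  0.065 ]
blob (549, 35, 91, 53) 51.5 [ 0.7049 -0.03    0.065 ]
blob (0, 0, 60, 128) 69.4 [ 0.1538 -0.0617  0.065 ]
32.725 [ 0.4472 -0.1595  0.2604] [ 1.7999e+02 -1.0000e-02  9.3110e+01]
pan blob (256, 161, 12, 12) [0.576 0.188 0.13 ]
pan blob (254, 135, 13, 14) [0.667 0.193 0.13 ]
pan blob (280, 133, 11, 14) [0.672 0.104 0.13 ]
```

Emit:
apply_moves:
  moves:
    - [[0,0,0],[0.037,-0.013,0.06],0.3]
    - [[0,0,0],[0.037,-0.013,0.12],0.3]
    - [[0,0,0],[0.037,-0.013,0.17],0.3]
    - [[0,0,0],[0.037,-0.013,0.215],0.3]
    - [[0,0,0],[0.037,-0.013,0.232],0.3]
    - [[0,0,0],[0.037,-0.013,0.232],0.3]
    - [[0,0,0],[0.037,-0.013,0.232],-1]
    - [[0,0,0],[0.037,-0.013,0.232],-1]
    - [[0,0,0],[0.037,-0.013,0.232],-1]
    - [[0,0,0],[0.037,-0.013,0.232],-1]
    - [[0,0,0],[0.037,-0.013,0.2],-1]
    - [[0,0,0],[0.037,-0.013,0.15],-1]
    - [[0,0,0],[0.037,-0.013,0.09],-1]
    - [[0,0,0],[0.037,-0.013,0.03],-1]
    - [[0,0,0],[0.037,-0.013,0],-1]
    - [[0,0,0],[0.037,-0.013,0],-1]

```text
time: 34.78
tcp_pos: [0.433, -0.1243, 0.2628]
tool_rot: [179.7, 0.1, 93.1]
force: [-0.2, 0.1, -0.8]
gripper_width: 0.456
gripper_force: 45.6
```

```bash
python3 - <<'E'
from h import *
s=manip.sense();print(s["tcp_pos"],s["tool_rot"],s["gripper_width"])
for q in[(.585,.1025)]: plan((*q,.114),93)
E
```

```text
[ 0.43300065 -0.1242661   0.26281052] [1.79729273e+02 1.13577611e-01 9.30854796e+01] 0.45618934419757734
turn z 0.0015 shift [0.2183 0.164  0.1488]
```

Emit:
apply_moves:
  moves:
    - [[0,0,0],[0.04,0.03,0],-1]
    - [[0,0,0],[0.08,0.06,0],-1]
    - [[0,0,0],[0.12,0.09,0],-1]
    - [[0,0,0],[0.16,0.12,0],-1]
    - [[0,0,0],[0.2,0.15,0],-1]
    - [[0,0,0],[0.218,0.164,0.01],-1]
    - [[0,0,0],[0.218,0.164,0.05],-1]
    - [[0,0,0],[0.218,0.164,0.1],-1]
    - [[0,0,0],[0.218,0.164,0.125],-1]
    - [[0,0,0],[0.218,0.164,0.135],-1]
    - [[0,0,0],[0.218,0.164,0.143],-1]
    - [[0,0,0],[0.218,0.164,0.147],-1]
    - [[0,0,0],[0.218,0.164,0.147],-1]

```text
time: 36.4
tcp_pos: [0.5841, 0.1027, 0.1137]
tool_rot: [180.0, -0.0, 93.1]
force: [-0.2, -0.3, 0.1]
gripper_width: 0.456
gripper_force: 45.7
```

Emit:
apply_moves:
  moves:
    - [[0,0,0],[0,0,0.002],0.15]
    - [[0,0,0],[0,0,0.002],0.15]
    - [[0,0,0],[0,0,0.002],0.15]
    - [[0,0,0],[0,0,-0.03],0.15]
    - [[0,0,0],[0,0,-0.08],0.15]
    - [[0,0,0],[0,0,-0.13],0]
    - [[0,0,0.18],[-0.02,0,-0.176],0]
    - [[0,0,0.36],[-0.05,0.01,-0.176],0]
    - [[0,0,0.54],[-0.09,0.02,-0.176],0]
    - [[0,0,0.72],[-0.12,0.03,-0.176],0]
    - [[0,0,0.9],[-0.155,0.042,-0.176],0]
    - [[0,0,1.08],[-0.155,0.042,-0.176],0]
    - [[0,0,1.26],[-0.155,0.042,-0.176],0]
    - [[0,0,1.44],[-0.155,0.042,-0.176],0]
    - [[0,0,1.573],[-0.155,0.042,-0.176],0]
    - [[0,0,1.573],[-0.155,0.042,-0.176],0]
    - [[0,0,1.573],[-0.155,0.042,-0.176],0]

```text
time: 38.52
tcp_pos: [0.6342, -0.0498, 0.2894]
tool_rot: [-180.0, -0.0, 3.2]
force: [-0.2, -0.1, 0.4]
gripper_width: 0.499
gripper_force: 0.0
```

```bash
python3 - <<'E'
from h import *
panblobs("t10")
im,K,T=grab("wrist","w10");b,_,_=grab("scene","s10");s=manip.sense();print(s["time"],s["tcp_pos"],s["tool_rot"])
m=cv2.inRange(cv2.cvtColor(im,cv2.COLOR_BGR2HSV),(12,110,70),(28,255,255))
for k in cv2.findContours(m,0,2)[0]:
    if cv2.contourArea(k)>60: print(cv2.boundingRect(k),cv2.contourArea(k))
print(proj(K,T,(.638,-.046,.206)))
o=np.hstack([im[60:340,200:480],cv2.resize(b[195:295,205:425],None,fx=2.36,fy=2.8)])
cv2.imwrite("pics/c10.png",o);print(o.shape)
E
```

```text
pan blob (256, 161, 12, 12) [0.576 0.188 0.13 ]
pan blob (254, 135, 13, 14) [0.667 0.193 0.13 ]
pan blob (280, 133, 11, 14) [0.672 0.104 0.13 ]
pan blob (282, 120, 28, 70) [0.617 0.068 0.13 ]
38.675 [ 0.63416435 -0.04975827  0.28931947] [-1.79998813e+02 -6.89409067e-05  3.06217212e+00]
(89, 222, 28, 18) 85.0
(184, 215, 16, 21) 81.5
(163, 199, 30, 16) 177.5
(65, 199, 47, 18) 273.5
(593, 185, 47, 72) 1736.5
(211, 172, 23, 21) 321.5
(299, 166, 36, 46) 1279.0
(169, 141, 19, 11) 73.0
(157, 115, 28, 7) 80.0
(56, 115, 47, 11) 177.5
[318.08874816 202.13739243]
(280, 799, 3)
```

View pics/c10.png

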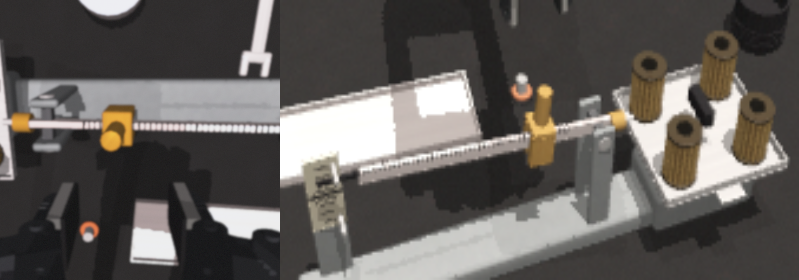

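View: four elements upright on the pan (scene part: (648,85), (718,65), (683,150), (753,130)); knob top at wrist crop (111,140); pointer high.

Emit:
apply_moves:
  moves:
    - [[0,0,0],[0.005,-0.0076,0.05],0]
    - [[0,0,0],[0.005,-0.0076,0.085],0]
    - [[0,0,0],[0.005,-0.0076,0.103],0]
    - [[0,0,0],[0.005,-0.0076,0.103],0]
    - [[0,0,0],[0.005,-0.0076,0.103],-1]
    - [[0,0,0],[0.005,-0.0076,0.103],-1]
    - [[0,0,0],[0.005,-0.0076,0.103],-1]
    - [[0,0,0],[0.005,-0.0076,0.103],-1]
  newtons: 20

```text
time: 39.67
tcp_pos: [0.6396, -0.0421, 0.1871]
tool_rot: [180.0, -0.1, 3.0]
force: [3.0, -0.6, 3.8]
gripper_width: 0.178
gripper_force: 19.2
```

Emit:
apply_moves:
  moves:
    - [[0,0,0],[0,0.01,0],-1]
    - [[0,0,0],[0,0.03,0.001],-1]
    - [[0,0,0],[0,0.055,0.002],-1]
    - [[0,0,0],[0,0.08,0.003],-1]
    - [[0,0,0],[0,0.105,0.004],-1]
    - [[0,0,0],[0,0.125,0.006],-1]
    - [[0,0,0],[0,0.136,0.008],-1]
    - [[0,0,0],[0,0.136,0.008],-1]
    - [[0,0,0],[0,0.136,0.008],-1]
    - [[0,0,0],[0,0.136,0.008],-0.3]
    - [[0,0,0],[0,0.136,0.008],-0.3]
    - [[0,0,0],[0,0.136,0.008],-0.3]
    - [[0,0,0],[0,0.136,-0.02],-0.3]
    - [[0,0,0],[0,0.136,-0.06],-0.3]
    - [[0,0,0],[-0.05,0.136,-0.08],-0.3]
    - [[0,0,0],[-0.1,0.136,-0.08],-0.3]
    - [[0,0,0],[-0.1,0.136,-0.08],-0.3]
    - [[0,0,0],[-0.1,0.136,-0.08],-0.3]
    - [[0,0,0],[-0.1,0.136,-0.08],-0.3]
    - [[0,0,0],[-0.1,0.136,-0.08],-0.3]

```text
time: 42.18
tcp_pos: [0.5465, -0.1828, 0.2659]
tool_rot: [-180.0, 0.0, 3.0]
force: [-0.2, 0.4, 1.0]
gripper_width: 0.35
gripper_force: 0.0
```

```bash
python3 - <<'E'
from h import *
b,K,T=grab("scene","s11");w,_,_=grab("wrist","w11");s=manip.sense();print(s["time"],s["tcp_pos"],s["tool_rot"])
# dark pointer on the plate: darkest row per column, for tare (s5), loaded-light (s10), now
for n in("s5","s10","s11"):
    g=cv2.cvtColor(cv2.imread(f"pics/{n}.png"),cv2.COLOR_BGR2GRAY).astype(int)
    print(n,[(u,int(np.argmin(g[252:278,u]))+252,int(g[252:278,u].min())) for u in range(218,230)])
E
```

```text
42.275 [ 0.54631008 -0.182834    0.26596275] [-1.79990709e+02  2.15684638e-02  2.98981272e+00]
s5 [(218, 266, 77), (219, 265, 61), (220, 265, 53), (221, 266, 29), (222, 266, 38), (223, 265, 43), (224, 265, 33), (225, 265, 25), (226, 265, 32), (227, 264, 43), (228, 264, 27), (229, 264, 24)]
s10 [(218, 266, 78), (219, 265, 60), (220, 265, 47), (221, 261, 40), (222, 260, 31), (223, 260, 28), (224, 260, 30), (225, 260, 36), (226, 259, 47), (227, 263, 59), (228, 263, 42), (229, 263, 62)]
s11 [(218, 266, 79), (219, 265, 60), (220, 265, 48), (221, 267, 55), (222, 267, 47), (223, 267, 44), (224, 267, 29), (225, 267, 34), (226, 266, 48), (227, 266, 43), (228, 266, 24), (229, 266, 35)]
```

```bash
python3 - <<'E'
from h import *
o=np.hstack([cv2.resize(cv2.imread(f"pics/{n}.png")[245:285,212:238],None,fx=10,fy=14,interpolation=cv2.INTER_CUBIC) for n in("s5","s10","s11")])
cv2.imwrite("pics/c11.png",o);print(o.shape)
E
```

```text
(560, 780, 3)
```

View pics/c11.png

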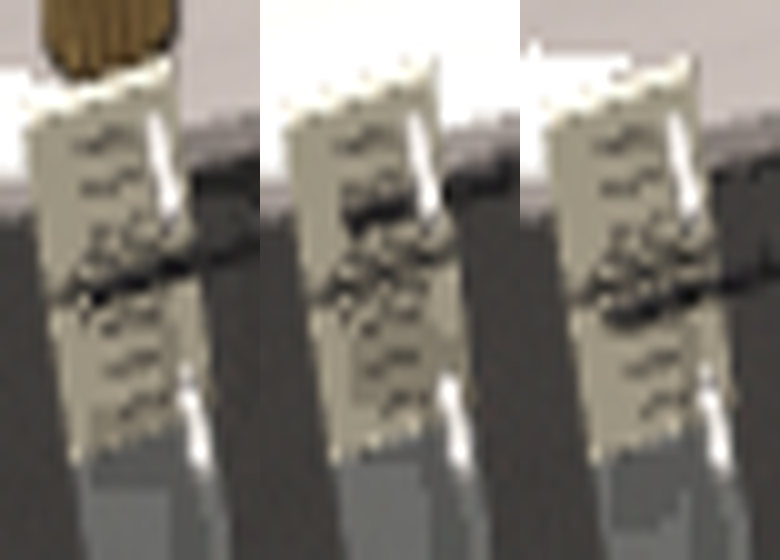

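```bash
python3 - <<'E'
from h import *
for n in("s3","s5","s10","s11"):
    g=cv2.cvtColor(cv2.imread(f"pics/{n}.png"),cv2.COLOR_BGR2GRAY).astype(int)
    for u in(235,243,258): print(n,u,g[242:276,u].tolist())
E
```

```text
s3 235 [255, 255, 255, 255, 255, 255, 255, 255, 255, 255, 255, 215, 157, 155, 84, 62, 60, 61, 62, 61, 61, 59, 61, 63, 59, 61, 62, 62, 62, 64, 54, 30, 63, 61]
s3 243 [47, 255, 255, 255, 255, 255, 255, 255, 255, 239, 161, 154, 106, 64, 60, 61, 62, 61, 59, 61, 58, 62, 61, 60, 61, 62, 223, 255, 164, 154, 150, 148, 71, 61]
s3 258 [255, 255, 255, 255, 255, 255, 255, 164, 155, 129, 66, 59, 61, 61, 61, 61, 60, 61, 62, 61, 61, 255, 250, 115, 155, 153, 151, 69, 59, 63, 62, 60, 59, 61]
s5 235 [189, 189, 191, 193, 192, 191, 189, 192, 192, 193, 191, 160, 131, 130, 67, 39, 38, 59, 53, 59, 42, 36, 60, 63, 59, 61, 63, 59, 58, 63, 62, 58, 63, 62]
s5 243 [37, 189, 191, 173, 168, 169, 171, 171, 172, 158, 129, 129, 87, 37, 33, 33, 183, 255, 169, 155, 153, 150, 109, 61, 55, 57, 56, 58, 56, 56, 54, 60, 62, 62]
s5 258 [255, 197, 192, 194, 193, 172, 169, 130, 129, 108, 42, 54, 57, 229, 255, 167, 157, 154, 155, 64, 57, 55, 55, 55, 57, 56, 56, 57, 56, 58, 56, 56, 55, 56]
s10 235 [255, 255, 255, 255, 255, 255, 255, 255, 255, 255, 255, 216, 158, 126, 80, 51, 29, 59, 60, 60, 62, 60, 61, 63, 60, 61, 63, 64, 61, 65, 63, 63, 63, 63]
s10 243 [255, 255, 255, 255, 255, 255, 255, 255, 255, 240, 161, 154, 254, 255, 147, 154, 152, 151, 71, 60, 60, 63, 61, 62, 62, 61, 61, 61, 63, 61, 59, 61, 60, 61]
s10 258 [193, 192, 192, 193, 194, 192, 190, 132, 129, 229, 255, 141, 157, 155, 152, 85, 41, 38, 39, 39, 39, 37, 37, 59, 62, 62, 61, 60, 61, 62, 60, 59, 61, 61]
s11 235 [190, 191, 192, 194, 193, 192, 191, 193, 193, 193, 192, 161, 131, 129, 67, 42, 63, 61, 62, 63, 60, 57, 41, 46, 60, 64, 62, 64, 62, 64, 64, 63, 63, 62]
s11 243 [191, 194, 194, 194, 190, 192, 194, 192, 193, 160, 131, 130, 87, 39, 35, 57, 58, 59, 255, 255, 150, 155, 153, 153, 62, 59, 55, 57, 57, 56, 56, 56, 60, 63]
s11 258 [199, 190, 190, 193, 172, 171, 170, 174, 209, 213, 208, 199, 155, 111, 126, 190, 141, 130, 128, 128, 102, 60, 58, 57, 57, 57, 58, 56, 58, 58, 57, 56, 60, 61]
```

The three panels show the pointer at (120,288), (380,213), (640,310), but the plate stands well behind the pointer so it reads low. The bar itself (stops seen at both ends) says tare was about -0.04 rad, outside the band, and now -0.017. So the tare has to be redone: I take the elements back to the tray, tare properly, then reload.

Emit:
apply_moves:
  moves:
    - [[0,0,-0.18],[0.02,-0.05,0],0.3]
    - [[0,0,-0.36],[0.05,-0.1,0],0.3]
    - [[0,0,-0.54],[0.053,-0.15,0],0.3]
    - [[0,0,-0.72],[0.053,-0.2,0],0.3]
    - [[0,0,-0.9],[0.053,-0.25,0],0.3]
    - [[0,0,-1.08],[0.053,-0.283,0],0.3]
    - [[0,0,-1.26],[0.053,-0.283,0],0.3]
    - [[0,0,-1.44],[0.053,-0.283,0],0.3]
    - [[0,0,-1.571],[0.053,-0.283,0],0.3]
    - [[0,0,-1.571],[0.053,-0.283,0],0.3]
    - [[0,0,-1.571],[0.053,-0.283,0],0.3]
    - [[0,0,-1.571],[0.053,-0.283,0],0.3]
  newtons: 45

```text
time: 43.78
tcp_pos: [0.5843, 0.1024, 0.2663]
tool_rot: [-180.0, 0.0, 92.9]
force: [-0.4, 0.3, -0.4]
gripper_width: 0.65
gripper_force: 0.0
```

```bash
python3 - <<'E'
from h import *
plan((.5841,.1027,.117),93)
S=[(.5841,.1027),(.5792,.1936),(.675,.1071),(.6705,.1966)]; D=[(.432,-.123),(.431,-.2025),(.4475,-.266),(.442,-.344)]
for i in range(4):
    print("to tray",i);plan((*D[i],.03),93,(*S[i],.26),93)
    if i<3: print("next from tray");plan((*S[i+1],.124),93,(*D[i],.03),93)
E
```

```text
turn z -0.0022 shift [ 3.000e-04 -1.000e-04  1.493e-01]
to tray 0
turn z -0.0 shift [-0.2174 -0.1637  0.23  ]
next from tray
turn z -0.0 shift [ 0.3085  0.1636 -0.094 ]
to tray 1
turn z -0.0 shift [-0.3878 -0.1687  0.23  ]
next from tray
turn z -0.0 shift [ 0.2964  0.2599 -0.094 ]
to tray 2
turn z -0.0 shift [-0.3607 -0.2467  0.23  ]
next from tray
turn z -0.0 shift [ 0.4503  0.2469 -0.094 ]
to tray 3
turn z -0.0 shift [-0.5279 -0.2565  0.23  ]
```

Emit:
apply_moves:
  moves:
    - [[0,0,0],[0,0,0.06],0.3]
    - [[0,0,0],[0,0,0.12],0.3]
    - [[0,0,0],[0,0,0.147],0.3]
    - [[0,0,0],[0,0,0.147],0.3]
    - [[0,0,0],[0,0,0.147],-1]
    - [[0,0,0],[0,0,0.147],-1]
    - [[0,0,0],[0,0,0.147],-1]
    - [[0,0,0],[0,0,0.147],-1]
    - [[0,0,0],[0,0,0.11],-1]
    - [[0,0,0],[0,0,0.05],-1]
    - [[0,0,0],[-0.02,-0.015,0],-1]
    - [[0,0,0],[-0.06,-0.045,0],-1]
    - [[0,0,0],[-0.1,-0.075,0],-1]
    - [[0,0,0],[-0.14,-0.105,0],-1]
    - [[0,0,0],[-0.18,-0.135,0],-1]
    - [[0,0,0],[-0.217,-0.164,0],-1]
    - [[0,0,0],[-0.217,-0.164,0.06],-1]
    - [[0,0,0],[-0.217,-0.164,0.12],-1]
    - [[0,0,0],[-0.217,-0.164,0.17],-1]
    - [[0,0,0],[-0.217,-0.164,0.2],-1]

```text
time: 46.28
tcp_pos: [0.4307, -0.1225, 0.0644]
tool_rot: [-179.9, -0.0, 93.0]
force: [0.3, -0.4, -0.4]
gripper_width: 0.454
gripper_force: 45.7
```

Emit:
apply_moves:
  moves:
    - [[0,0,0],[0,0,0.025],-1]
    - [[0,0,0],[0,0,0.034],-1]
    - [[0,0,0],[0,0,0.034],-1]
    - [[0,0,0],[0,0,0.034],0.25]
    - [[0,0,0],[0,0,0.034],0.25]
    - [[0,0,0],[0,0,0.034],0.25]
    - [[0,0,0],[0,0,-0.02],0.3]
    - [[0,0,0],[0,0,-0.08],0.3]
    - [[0,0,0],[0,0,-0.14],0.3]
    - [[0,0,0],[0.04,0.02,-0.196],0.3]
    - [[0,0,0],[0.09,0.047,-0.196],0.3]
    - [[0,0,0],[0.14,0.074,-0.196],0.3]
    - [[0,0,0],[0.19,0.1,-0.196],0.3]
    - [[0,0,0],[0.24,0.127,-0.196],0.3]
    - [[0,0,0],[0.29,0.154,-0.196],0.3]
    - [[0,0,0],[0.308,0.164,-0.196],0.3]
    - [[0,0,0],[0.308,0.164,-0.196],0.3]
    - [[0,0,0],[0.308,0.164,-0.196],0.3]

```text
time: 48.52
tcp_pos: [0.5788, 0.1921, 0.2622]
tool_rot: [-180.0, 0.0, 93.0]
force: [-0.7, -0.3, 0.6]
gripper_width: 0.651
gripper_force: 0.0
```

```bash
python3 - <<'E'
from h import *
s=manip.sense();print(s["time"],s["tcp_pos"].round(4),s["tool_rot"].round(2))
panblobs("t12")
plan((.5792,.1936,.123),93); plan((.431,-.2025,.03),93)
E
```

```text
48.525 [0.5788 0.1921 0.2622] [-1.7995e+02  3.0000e-02  9.2960e+01]
pan blob (243, 187, 25, 3) [0.501 0.212 0.13 ]
pan blob (280, 132, 11, 14) [0.675 0.104 0.13 ]
pan blob (240, 120, 41, 70) [0.62  0.193 0.13 ]
turn z -0.0013 shift [0.0016 0.0003 0.1394]
turn z -0.0013 shift [-0.3864 -0.1679  0.2324]
```

Emit:
apply_moves:
  moves:
    - [[0,0,0],[0.001,0,0.06],0.3]
    - [[0,0,0],[0.001,0,0.12],0.3]
    - [[0,0,0],[0.001,0,0.139],0.3]
    - [[0,0,0],[0.001,0,0.139],0.3]
    - [[0,0,0],[0.001,0,0.139],-1]
    - [[0,0,0],[0.001,0,0.139],-1]
    - [[0,0,0],[0.001,0,0.139],-1]
    - [[0,0,0],[0.001,0,0.139],-1]
    - [[0,0,0],[0.001,0,0.1],-1]
    - [[0,0,0],[0.001,0,0.05],-1]
    - [[0,0,0],[-0.02,-0.01,0],-1]
    - [[0,0,0],[-0.07,-0.03,0],-1]
    - [[0,0,0],[-0.12,-0.05,0],-1]
    - [[0,0,0],[-0.17,-0.074,0],-1]
    - [[0,0,0],[-0.22,-0.096,0],-1]
    - [[0,0,0],[-0.27,-0.118,0],-1]
    - [[0,0,0],[-0.32,-0.14,0],-1]
    - [[0,0,0],[-0.37,-0.16,0.03],-1]
    - [[0,0,0],[-0.386,-0.168,0.09],-1]
    - [[0,0,0],[-0.386,-0.168,0.14],-1]

```text
time: 51.08
tcp_pos: [0.431, -0.2022, 0.121]
tool_rot: [180.0, 0.0, 92.8]
force: [0.9, 0.5, -0.9]
gripper_width: 0.453
gripper_force: 45.6
```

Emit:
apply_moves:
  moves:
    - [[0,0,0],[0,0,0.05],-1]
    - [[0,0,0],[0,0,0.08],-1]
    - [[0,0,0],[0,0,0.092],-1]
    - [[0,0,0],[0,0,0.092],-1]
    - [[0,0,0],[0,0,0.092],0.25]
    - [[0,0,0],[0,0,0.092],0.25]
    - [[0,0,0],[0,0,0.092],0.25]
    - [[0,0,0],[0,0,0.04],0.3]
    - [[0,0,0],[0,0,-0.02],0.3]
    - [[0,0,0],[0,0,-0.08],0.3]
    - [[0,0,0],[0.03,0.027,-0.14],0.3]
    - [[0,0,0],[0.07,0.06,-0.14],0.3]
    - [[0,0,0],[0.11,0.1,-0.14],0.3]
    - [[0,0,0],[0.15,0.135,-0.14],0.3]
    - [[0,0,0],[0.19,0.17,-0.14],0.3]
    - [[0,0,0],[0.23,0.205,-0.14],0.3]
    - [[0,0,0],[0.27,0.24,-0.14],0.3]
    - [[0,0,0],[0.296,0.26,-0.14],0.3]
    - [[0,0,0],[0.296,0.26,-0.14],0.3]
    - [[0,0,0],[0.296,0.26,-0.14],0.3]

```text
time: 53.58
tcp_pos: [0.6755, 0.1079, 0.2622]
tool_rot: [-180.0, 0.0, 93.0]
force: [-0.2, 0.3, 0.1]
gripper_width: 0.648
gripper_force: 0.0
```

```bash
python3 - <<'E'
from h import *
s=manip.sense();print(s["time"],s["tcp_pos"].round(4),s["tool_rot"].round(2))
plan((.675,.1071,.123),93); plan((.4475,-.266,.03),93)
E
```

```text
53.575 [0.6755 0.1079 0.2622] [-1.7996e+02  1.0000e-02  9.2990e+01]
turn z -0.0001 shift [-0.0008 -0.0005  0.1392]
turn z -0.0001 shift [-0.3615 -0.2472  0.2322]
```

Emit:
apply_moves:
  moves:
    - [[0,0,0],[-0.001,0,0.06],0.3]
    - [[0,0,0],[-0.001,0,0.12],0.3]
    - [[0,0,0],[-0.001,0,0.139],0.3]
    - [[0,0,0],[-0.001,0,0.139],0.3]
    - [[0,0,0],[-0.001,0,0.139],-1]
    - [[0,0,0],[-0.001,0,0.139],-1]
    - [[0,0,0],[-0.001,0,0.139],-1]
    - [[0,0,0],[-0.001,0,0.139],-1]
    - [[0,0,0],[-0.001,0,0.1],-1]
    - [[0,0,0],[-0.001,0,0.05],-1]
    - [[0,0,0],[-0.02,-0.014,0],-1]
    - [[0,0,0],[-0.06,-0.041,0],-1]
    - [[0,0,0],[-0.1,-0.068,0],-1]
    - [[0,0,0],[-0.15,-0.103,0],-1]
    - [[0,0,0],[-0.2,-0.137,0],-1]
    - [[0,0,0],[-0.25,-0.171,0],-1]
    - [[0,0,0],[-0.3,-0.205,0],-1]
    - [[0,0,0],[-0.34,-0.232,0.03],-1]
    - [[0,0,0],[-0.361,-0.247,0.09],-1]
    - [[0,0,0],[-0.361,-0.247,0.14],-1]

```text
time: 56.08
tcp_pos: [0.4469, -0.2665, 0.1211]
tool_rot: [180.0, 0.0, 92.8]
force: [0.9, 0.2, -1.3]
gripper_width: 0.454
gripper_force: 45.7
```

Emit:
apply_moves:
  moves:
    - [[0,0,0],[0,0,0.05],-1]
    - [[0,0,0],[0,0,0.085],-1]
    - [[0,0,0],[0,0,0.092],-1]
    - [[0,0,0],[0,0,0.092],0.25]
    - [[0,0,0],[0,0,0.092],0.25]
    - [[0,0,0],[0,0,0.092],0.25]
    - [[0,0,0],[0,0,0.04],0.3]
    - [[0,0,0],[0,0,-0.02],0.3]
    - [[0,0,0],[0,0,-0.08],0.3]
    - [[0,0,0],[0.04,0.022,-0.14],0.3]
    - [[0,0,0],[0.09,0.05,-0.14],0.3]
    - [[0,0,0],[0.14,0.077,-0.14],0.3]
    - [[0,0,0],[0.19,0.105,-0.14],0.3]
    - [[0,0,0],[0.24,0.132,-0.14],0.3]
    - [[0,0,0],[0.29,0.16,-0.14],0.3]
    - [[0,0,0],[0.34,0.187,-0.14],0.3]
    - [[0,0,0],[0.39,0.215,-0.14],0.3]
    - [[0,0,0],[0.45,0.247,-0.14],0.3]
    - [[0,0,0],[0.45,0.247,-0.14],0.3]
    - [[0,0,0],[0.45,0.247,-0.14],0.3]

```text
time: 58.58
tcp_pos: [0.671, 0.1973, 0.2621]
tool_rot: [-180.0, 0.0, 93.0]
force: [0.3, -0.2, 0.5]
gripper_width: 0.649
gripper_force: 0.0
```

```bash
python3 - <<'E'
from h import *
s=manip.sense();print(s["time"],s["tcp_pos"].round(4),s["tool_rot"].round(2))
plan((.6705,.1966,.123),93); plan((.442,-.344,.03),93)
E
```

```text
58.575 [0.671  0.1973 0.2621] [-1.7996e+02  2.0000e-02  9.3040e+01]
turn z 0.0007 shift [-0.0006 -0.0006  0.1391]
turn z 0.0007 shift [-0.5284 -0.2574  0.2321]
```

Emit:
apply_moves:
  moves:
    - [[0,0,0],[-0.001,0,0.06],0.3]
    - [[0,0,0],[-0.001,0,0.12],0.3]
    - [[0,0,0],[-0.001,0,0.139],0.3]
    - [[0,0,0],[-0.001,0,0.139],0.3]
    - [[0,0,0],[-0.001,0,0.139],-1]
    - [[0,0,0],[-0.001,0,0.139],-1]
    - [[0,0,0],[-0.001,0,0.139],-1]
    - [[0,0,0],[-0.001,0,0.139],-1]
    - [[0,0,0],[-0.001,0,0.1],-1]
    - [[0,0,0],[-0.001,0,0.05],-1]
    - [[0,0,0],[-0.03,-0.015,0],-1]
    - [[0,0,0],[-0.08,-0.04,0],-1]
    - [[0,0,0],[-0.13,-0.064,0],-1]
    - [[0,0,0],[-0.18,-0.088,0],-1]
    - [[0,0,0],[-0.23,-0.112,0],-1]
    - [[0,0,0],[-0.28,-0.136,0],-1]
    - [[0,0,0],[-0.33,-0.16,0],-1]
    - [[0,0,0],[-0.38,-0.185,0],-1]
    - [[0,0,0],[-0.43,-0.209,0],-1]
    - [[0,0,0],[-0.48,-0.233,0],-1]

```text
time: 61.08
tcp_pos: [0.4625, -0.2956, 0.2622]
tool_rot: [-180.0, -0.0, 93.0]
force: [0.6, -0.9, -0.4]
gripper_width: 0.456
gripper_force: 45.6
```

Emit:
apply_moves:
  moves:
    - [[0,0,0],[-0.047,-0.023,0.05],-1]
    - [[0,0,0],[-0.047,-0.023,0.11],-1]
    - [[0,0,0],[-0.047,-0.023,0.17],-1]
    - [[0,0,0],[-0.047,-0.023,0.22],-1]
    - [[0,0,0],[-0.047,-0.023,0.232],-1]
    - [[0,0,0],[-0.047,-0.023,0.232],-1]
    - [[0,0,0],[-0.047,-0.023,0.232],0.25]
    - [[0,0,0],[-0.047,-0.023,0.232],0.25]
    - [[0,0,0],[-0.047,-0.023,0.232],0.25]
    - [[0,0,0],[-0.047,-0.023,0.18],0.3]
    - [[0,0,0],[-0.047,-0.023,0.12],0.3]
    - [[0,0,0],[-0.047,-0.023,0.06],0.3]
    - [[0,0,0],[-0.047,-0.023,0],0.3]
    - [[0,0,0],[-0.047,-0.023,0],0.3]

```text
time: 62.82
tcp_pos: [0.445, -0.3441, 0.2675]
tool_rot: [179.6, 0.3, 93.0]
force: [-0.1, 0.1, -0.9]
gripper_width: 0.654
gripper_force: 0.0
```

```bash
python3 - <<'E'
from h import *
s=manip.sense();print(s["time"],s["tcp_pos"].round(4),s["tool_rot"].round(2))
tops("w13"); plan((.634,-.184,.265),3)
E
```

```text
62.825 [ 0.445  -0.3441  0.2675] [179.65   0.34  92.98]
blob (274, 326, 82, 28) 40.5 [ 0.4462 -0.5584  0.065 ]
blob (399, 228, 61, 46) 31.0 [ 0.5752 -0.4276  0.065 ]
blob (304, 151, 33, 37) 18.9 [ 0.4422 -0.3372  0.065 ]
blob (309, 80, 36, 37) 18.5 [ 0.4452 -0.2633  0.065 ]
blob (298, 10, 37, 50) 24.7 [ 0.4317 -0.205   0.065 ]
blob (546, 0, 77, 20) 39.1 [ 0.6878 -0.1696  0.065 ]
62.875 [ 0.444  -0.3431  0.2648] [179.81   0.18  92.98]
turn z 1.5705 shift [ 0.149   0.1981 -0.0002]
```

Emit:
apply_moves:
  moves:
    - [[0,0,0.18],[0.03,0.04,0],0]
    - [[0,0,0.36],[0.06,0.08,0],0]
    - [[0,0,0.54],[0.09,0.12,0],0]
    - [[0,0,0.72],[0.12,0.16,0],0]
    - [[0,0,0.9],[0.149,0.198,0],0]
    - [[0,0,1.08],[0.149,0.198,0],0]
    - [[0,0,1.26],[0.149,0.198,0],0]
    - [[0,0,1.44],[0.149,0.198,0],0]
    - [[0,0,1.571],[0.149,0.198,0],0]
    - [[0,0,1.571],[0.149,0.198,0],0]
    - [[0,0,1.571],[0.149,0.198,0],0]
  newtons: 20

```text
time: 64.25
tcp_pos: [0.6328, -0.1833, 0.2615]
tool_rot: [-180.0, 0.1, 3.1]
force: [-0.4, -0.4, -0.1]
gripper_width: 0.497
gripper_force: 0.0
```

```bash
cat >> h.py <<'E'
def knob(tag,z,rng=None):
    im,K,T=grab("wrist",tag); m=cv2.inRange(cv2.cvtColor(im,cv2.COLOR_BGR2HSV),(12,110,70),(28,255,255))
    for k in cv2.findContours(m,0,2)[0]:
        if cv2.contourArea(k)>700:
            x,y,w,h=cv2.boundingRect(k)
            # knob top circle: the lowest ~22 px of the blob
            row=m[y+h-12,x:x+w].nonzero()[0]; u=x+row.mean()
            print("blob",(x,y,w,h),"knob",u,y+h-12,onz(K,T,u,y+h-12,z).round(4))
    s=manip.sense();print(s["time"],s["tcp_pos"].round(4),s["tool_rot"].round(2))
E
python3 - <<'E'
from h import *
knob("w14",.179)
# sanity of the method on the former images
K,T=ld("w10");print(onz(K,T,311,200,.206))
E
```

```text
blob (505, 183, 111, 87) knob 568.0 258 [ 0.6028 -0.3736  0.179 ]
blob (302, 157, 33, 44) knob 318.0 189 [ 0.6466 -0.1789  0.179 ]
64.3 [ 0.6329 -0.1833  0.2617] [-1.7998e+02  5.0000e-02  3.1200e+00]
[ 0.63934188 -0.04073403  0.206     ]
```

Emit:
apply_moves:
  moves:
    - [[0,0,0],[0.012,-0.0017,0.05],0]
    - [[0,0,0],[0.012,-0.0017,0.085],0]
    - [[0,0,0],[0.012,-0.0017,0.101],0]
    - [[0,0,0],[0.012,-0.0017,0.101],0]
    - [[0,0,0],[0.012,-0.0017,0.101],-1]
    - [[0,0,0],[0.012,-0.0017,0.101],-1]
    - [[0,0,0],[0.012,-0.0017,0.101],-1]
    - [[0,0,0],[0.012,-0.0017,0.101],-1]

```text
time: 65.3
tcp_pos: [0.6459, -0.1814, 0.1628]
tool_rot: [179.9, -0.1, 3.0]
force: [-0.3, -0.2, 6.7]
gripper_width: 0.182
gripper_force: 19.8
```

Emit:
apply_moves:
  moves:
    - [[0,0,0],[0,0,-0.003],-1]
    - [[0,0,0],[0,-0.02,-0.005],-1]
    - [[0,0,0],[0,-0.045,-0.008],-1]
    - [[0,0,0],[0,-0.07,-0.011],-1]
    - [[0,0,0],[0,-0.095,-0.014],-1]
    - [[0,0,0],[0,-0.115,-0.016],-1]
    - [[0,0,0],[0,-0.1235,-0.017],-1]
    - [[0,0,0],[0,-0.1235,-0.017],-1]
    - [[0,0,0],[0,-0.1235,-0.017],-1]
    - [[0,0,0],[0,-0.1235,-0.017],-0.3]
    - [[0,0,0],[0,-0.1235,-0.017],-0.3]
    - [[0,0,0],[0,-0.1235,-0.017],-0.3]
    - [[0,0,0],[0,-0.1235,-0.045],-0.3]
    - [[0,0,0],[0,-0.1235,-0.085],-0.3]
    - [[0,0,0],[-0.03,-0.1235,-0.085],-0.3]
    - [[0,0,0],[-0.03,-0.1235,-0.085],-0.3]
    - [[0,0,0],[-0.03,-0.1235,-0.085],-0.3]
    - [[0,0,0],[-0.03,-0.1235,-0.085],-0.3]
    - [[0,0,0],[-0.03,-0.1235,-0.085],-0.3]
    - [[0,0,0],[-0.03,-0.1235,-0.085],-0.3]

```text
time: 67.8
tcp_pos: [0.6088, -0.0593, 0.246]
tool_rot: [-180.0, 0.0, 3.0]
force: [0.3, -0.1, -0.0]
gripper_width: 0.354
gripper_force: 0.0
```

```bash
cat >> h.py <<'E'
def edges(n,cols=range(240,262)):
    """sub-pixel row of the bar's lower edge (bar ~152 on dark ~60) per column"""
    g=cv2.cvtColor(cv2.imread(f"pics/{n}.png"),cv2.COLOR_BGR2GRAY).astype(float); out=[]
    for u in cols:
        c=g[244:282,u]; e=np.nan
        for i in range(len(c)-1,2,-1):
            if c[i]<=105<c[i-1] and (c[i-4:i]>105).sum()>=3: e=244+i-1+(c[i-1]-105)/(c[i-1]-c[i]+1e-9); break
        out.append(e)
    return np.array(out)
def tilt(tag):
    K,T=ld("s3"); ys=np.array([-.0523,.9986,0]);piv=np.array([.6344,.020,.140])
    up=lambda th,d:proj(K,T,piv-ys*(d*np.cos(th)-.008*np.sin(th))-np.array([0,0,d*np.sin(th)+.008*np.cos(th)]))
    cols=np.arange(240,262); ths=np.linspace(-.12,.12,49); ds=np.linspace(.15,.32,60)
    M=np.array([np.interp(cols,*np.array(sorted(map(tuple,[up(t,d) for d in ds]))).T) for t in ths])
    f=lambda n:np.nanmedian([np.interp(e,M[:,i],ths) for i,e in enumerate(edges(n)) if np.isfinite(e)])
    a,b=f("s3"),f("s10"); x=f(tag); print("raw stops",round(a,4),round(b,4),"raw",round(x,4),"tilt",round(-.1+.2*(x-b)/(a-b),4))
E
python3 - <<'E'
from h import *
grab("scene","s15");s=manip.sense();print(s["time"],s["tcp_pos"].round(4),s["tool_rot"].round(2))
for n in("s5","s11","s15"): tilt(n)
print(edges("s15").round(1),edges("s10").round(1),edges("s3").round(1))
E
```

```text
67.85 [ 0.6088 -0.0593  0.2461] [-1.80e+02  2.00e-02  2.97e+00]
raw stops 0.12 -0.0793 raw -0.0143 tilt -0.0348
raw stops 0.12 -0.0793 raw 0.008 tilt -0.0124
raw stops 0.12 -0.0793 raw 0.0284 tilt 0.0081
[267.8 267.5 267.4 267.1 266.7 266.5 266.5 266.1 265.6 265.5 265.5 265.1
 264.6 264.5 264.1 264.1 263.6 263.7 263.1 263.1 262.6 262.7] [260.1 260.1 259.8 259.6 259.7 259.5 259.1 258.8 258.6 258.6 258.4 258.1
 258.1 257.8 257.6 257.7 257.4 256.9 256.7 256.5 256.5 256.3] [254.7 274.3 274.  273.6 273.5 273.  272.5 272.5 272.  271.6 271.5 271.1
 270.5 270.6 270.1 269.6 269.6 269.1 268.6 268.6 268.1 267.5]
```

```bash
sed -i 's/np.linspace(-.12,.12,49)/np.linspace(-.16,.16,65)/' h.py; python3 - <<'E'
from h import *
grab("scene","s16")
for n in("s5","s11","s15","s16"): tilt(n)
grab("wrist","w16"); plan((.447,-.30,.26),93)
E
```

```text
raw stops 0.1233 -0.0793 raw -0.0143 tilt -0.0359
raw stops 0.1233 -0.0793 raw 0.008 tilt -0.0139
raw stops 0.1233 -0.0793 raw 0.0284 tilt 0.0063
raw stops 0.1233 -0.0793 raw 0.0285 tilt 0.0064
turn z -1.5713 shift [-0.174   0.232  -0.0138]
```

Tilt now about +0.006 rad and steady: tare achieved. Reload.

Emit:
apply_moves:
  moves:
    - [[0,0,-0.18],[-0.03,0.03,-0.014],0.3]
    - [[0,0,-0.36],[-0.06,0.07,-0.014],0.3]
    - [[0,0,-0.54],[-0.1,0.11,-0.014],0.3]
    - [[0,0,-0.72],[-0.13,0.16,-0.014],0.3]
    - [[0,0,-0.9],[-0.16,0.2,-0.014],0.3]
    - [[0,0,-1.08],[-0.174,0.232,-0.014],0.3]
    - [[0,0,-1.26],[-0.174,0.232,-0.014],0.3]
    - [[0,0,-1.44],[-0.174,0.232,-0.014],0.3]
    - [[0,0,-1.571],[-0.174,0.232,-0.014],0.3]
    - [[0,0,-1.571],[-0.174,0.232,-0.014],0.3]
    - [[0,0,-1.571],[-0.174,0.232,-0.014],0.3]
    - [[0,0,-1.571],[-0.174,0.232,-0.014],0.3]
  newtons: 45

```text
time: 69.45
tcp_pos: [0.447, -0.3, 0.2603]
tool_rot: [180.0, 0.0, 92.9]
force: [0.4, 0.2, -0.3]
gripper_width: 0.648
gripper_force: 0.0
```

```bash
python3 - <<'E'
from h import *
grab("scene","s17"); tilt("s17"); tops("w17"); plan((.442,-.344,.028),93)
E
```

```text
raw stops 0.1233 -0.0793 raw 0.0282 tilt 0.0061
blob (422, 261, 27, 27) 17.7 [ 0.5837 -0.4084  0.065 ]
blob (302, 187, 32, 42) 21.0 [ 0.4422 -0.3338  0.065 ]
blob (307, 124, 34, 36) 18.1 [ 0.4451 -0.2617  0.065 ]
blob (295, 61, 36, 39) 19.9 [ 0.4311 -0.2021  0.065 ]
blob (299, 0, 35, 28) 19.1 [ 0.4319 -0.1433  0.065 ]
69.55 [ 0.447  -0.3     0.2603] [180.     0.    92.92]
turn z -0.0014 shift [-0.0437 -0.0072  0.2323]
```

Emit:
apply_moves:
  moves:
    - [[0,0,0],[-0.042,-0.006,0.06],0.3]
    - [[0,0,0],[-0.042,-0.006,0.12],0.3]
    - [[0,0,0],[-0.042,-0.006,0.18],0.3]
    - [[0,0,0],[-0.042,-0.006,0.22],0.3]
    - [[0,0,0],[-0.042,-0.006,0.232],0.3]
    - [[0,0,0],[-0.042,-0.006,0.232],0.3]
    - [[0,0,0],[-0.042,-0.006,0.232],-1]
    - [[0,0,0],[-0.042,-0.006,0.232],-1]
    - [[0,0,0],[-0.042,-0.006,0.232],-1]
    - [[0,0,0],[-0.042,-0.006,0.232],-1]
    - [[0,0,0],[-0.042,-0.006,0.18],-1]
    - [[0,0,0],[-0.042,-0.006,0.12],-1]
    - [[0,0,0],[-0.042,-0.006,0.06],-1]
    - [[0,0,0],[-0.02,0.01,0],-1]
    - [[0,0,0],[0.03,0.03,0],-1]
    - [[0,0,0],[0.08,0.055,0],-1]
    - [[0,0,0],[0.13,0.08,0],-1]
    - [[0,0,0],[0.18,0.1,0],-1]
    - [[0,0,0],[0.23,0.125,0],-1]
    - [[0,0,0],[0.28,0.15,0],-1]

```text
time: 72.05
tcp_pos: [0.5828, -0.0108, 0.2618]
tool_rot: [179.9, 0.0, 93.0]
force: [1.1, -0.5, -0.3]
gripper_width: 0.458
gripper_force: 45.8
```

```bash
python3 - <<'E'
from h import *
s=manip.sense();print(s["time"],s["tcp_pos"].round(4),s["tool_rot"].round(2),s["gripper_width"])
plan((.6705,.1966,.117),93)
E
```

```text
72.05 [ 0.5828 -0.0108  0.2618] [1.7988e+02 2.0000e-02 9.2980e+01] 0.4578597943403831
turn z -0.0003 shift [0.2025 0.0984 0.1448]
```

Emit:
apply_moves:
  moves:
    - [[0,0,0],[0.05,0.025,0],-1]
    - [[0,0,0],[0.1,0.05,0],-1]
    - [[0,0,0],[0.15,0.075,0],-1]
    - [[0,0,0],[0.2,0.098,0],-1]
    - [[0,0,0],[0.202,0.098,0.05],-1]
    - [[0,0,0],[0.202,0.098,0.1],-1]
    - [[0,0,0],[0.202,0.098,0.13],-1]
    - [[0,0,0],[0.202,0.098,0.142],-1]
    - [[0,0,0],[0.202,0.098,0.149],-1]
    - [[0,0,0],[0.202,0.098,0.149],-1]
    - [[0,0,0],[0.202,0.098,0.149],0.15]
    - [[0,0,0],[0.202,0.098,0.149],0.15]
    - [[0,0,0],[0.202,0.098,0.149],0.15]
    - [[0,0,0],[0.202,0.098,0.11],0.2]
    - [[0,0,0],[0.202,0.098,0.06],0.2]
    - [[0,0,0],[0.19,0.09,0],0.3]
    - [[0,0,0],[0.14,0.065,0],0.3]
    - [[0,0,0],[0.09,0.04,0],0.3]
    - [[0,0,0],[0.04,0.01,0],0.3]
    - [[0,0,0],[-0.01,-0.02,0],0.3]

```text
time: 74.55
tcp_pos: [0.5618, -0.0251, 0.2605]
tool_rot: [180.0, 0.0, 93.0]
force: [1.2, -0.7, -0.3]
gripper_width: 0.656
gripper_force: 0.0
```

Emit:
apply_moves:
  moves:
    - [[0,0,0],[-0.05,-0.03,0],0.3]
    - [[0,0,0],[-0.1,-0.06,0],0.3]
    - [[0,0,0],[-0.15,-0.09,0],0.3]
    - [[0,0,0],[-0.2,-0.125,0],0.3]
    - [[0,0,0],[-0.2,-0.125,0],0.3]
    - [[0,0,0],[-0.2,-0.125,0],0.3]

```text
time: 75.3
tcp_pos: [0.4483, -0.2299, 0.2605]
tool_rot: [180.0, -0.0, 92.9]
force: [0.2, 0.3, 0.3]
gripper_width: 0.652
gripper_force: 0.0
```

```bash
python3 - <<'E'
from h import *
panblobs("t18");tops("w18"); plan((.446,-.265,.028),93);plan((.675,.1071,.114),93)
E
```

```text
pan blob (254, 135, 13, 13) [0.668 0.193 0.13 ]
blob (304, 181, 31, 42) 20.7 [ 0.4453 -0.2563  0.065 ]
blob (291, 131, 35, 37) 18.6 [ 0.4309 -0.1997  0.065 ]
blob (293, 53, 37, 41) 20.7 [ 0.431  -0.1251  0.065 ]
blob (0, 0, 41, 59) 35.2 [ 0.1526 -0.1005  0.065 ]
75.4 [ 0.4489 -0.2291  0.2604] [179.99  -0.    93.04]
turn z 0.0007 shift [-0.0357 -0.0048  0.2324]
turn z 0.0007 shift [0.3237 0.2437 0.1464]
```

Emit:
apply_moves:
  moves:
    - [[0,0,0],[-0.035,-0.004,0.06],0.3]
    - [[0,0,0],[-0.035,-0.004,0.12],0.3]
    - [[0,0,0],[-0.035,-0.004,0.18],0.3]
    - [[0,0,0],[-0.035,-0.004,0.22],0.3]
    - [[0,0,0],[-0.035,-0.004,0.232],0.3]
    - [[0,0,0],[-0.035,-0.004,0.232],0.3]
    - [[0,0,0],[-0.035,-0.004,0.232],-1]
    - [[0,0,0],[-0.035,-0.004,0.232],-1]
    - [[0,0,0],[-0.035,-0.004,0.232],-1]
    - [[0,0,0],[-0.035,-0.004,0.232],-1]
    - [[0,0,0],[-0.035,-0.004,0.18],-1]
    - [[0,0,0],[-0.035,-0.004,0.12],-1]
    - [[0,0,0],[-0.035,-0.004,0.06],-1]
    - [[0,0,0],[-0.02,0.01,0],-1]
    - [[0,0,0],[0.02,0.03,0],-1]
    - [[0,0,0],[0.06,0.06,0],-1]
    - [[0,0,0],[0.1,0.09,0],-1]
    - [[0,0,0],[0.14,0.12,0],-1]
    - [[0,0,0],[0.18,0.15,0],-1]
    - [[0,0,0],[0.22,0.17,0],-1]

```text
time: 77.9
tcp_pos: [0.6077, 0.0003, 0.2615]
tool_rot: [179.9, 0.0, 93.0]
force: [-0.0, -0.1, -1.2]
gripper_width: 0.456
gripper_force: 45.9
```

```bash
python3 - <<'E'
from h import *
s=manip.sense();print(s["time"],s["tcp_pos"].round(4),s["tool_rot"].round(2),s["gripper_width"])
plan((.675,.1071,.114),93); plan((.447,-.17,.26),93)
E
```

```text
77.9 [6.077e-01 3.000e-04 2.615e-01] [1.799e+02 1.000e-02 9.299e+01] 0.4555635100896687
turn z -0.0002 shift [0.1032 0.0728 0.1475]
turn z -0.0002 shift [-0.1616 -0.1693  0.0015]
```

Emit:
apply_moves:
  moves:
    - [[0,0,0],[0.05,0.036,0],-1]
    - [[0,0,0],[0.09,0.065,0],-1]
    - [[0,0,0],[0.103,0.073,0.02],-1]
    - [[0,0,0],[0.103,0.073,0.07],-1]
    - [[0,0,0],[0.103,0.073,0.11],-1]
    - [[0,0,0],[0.103,0.073,0.135],-1]
    - [[0,0,0],[0.103,0.073,0.147],-1]
    - [[0,0,0],[0.103,0.073,0.147],-1]
    - [[0,0,0],[0.103,0.073,0.147],0.15]
    - [[0,0,0],[0.103,0.073,0.147],0.15]
    - [[0,0,0],[0.103,0.073,0.147],0.15]
    - [[0,0,0],[0.103,0.073,0.11],0.2]
    - [[0,0,0],[0.103,0.073,0.06],0.2]
    - [[0,0,0],[0.09,0.065,0],0.3]
    - [[0,0,0],[0.05,0.03,0],0.3]
    - [[0,0,0],[0.01,-0.005,0],0.3]
    - [[0,0,0],[-0.03,-0.045,0],0.3]
    - [[0,0,0],[-0.07,-0.085,0],0.3]
    - [[0,0,0],[-0.11,-0.125,0],0.3]
    - [[0,0,0],[-0.15,-0.16,0],0.3]

```text
time: 80.4
tcp_pos: [0.4532, -0.1604, 0.2606]
tool_rot: [180.0, 0.0, 93.0]
force: [0.5, -1.0, 0.1]
gripper_width: 0.653
gripper_force: 0.0
```

```bash
python3 - <<'E'
from h import *
panblobs("t19");tops("w19"); plan((.431,-.2020,.028),93);plan((.5792,.1936,.114),93)
E
```

```text
pan blob (254, 135, 13, 13) [0.668 0.193 0.13 ]
pan blob (280, 133, 11, 14) [0.672 0.104 0.13 ]
blob (290, 183, 32, 42) 21.1 [ 0.4314 -0.1941  0.065 ]
blob (291, 121, 34, 35) 18.2 [ 0.4308 -0.1231  0.065 ]
blob (545, 41, 95, 52) 52.8 [ 0.7066 -0.0398  0.065 ]
blob (0, 0, 56, 123) 66.3 [ 0.1546 -0.0632  0.065 ]
80.5 [ 0.4518 -0.1622  0.2606] [-1.7996e+02  4.0000e-02  9.2800e+01]
turn z -0.0036 shift [-0.0388 -0.0227  0.2326]
turn z -0.0036 shift [0.3491 0.1446 0.1466]
```

Emit:
apply_moves:
  moves:
    - [[0,0,0],[-0.039,-0.022,0.06],0.3]
    - [[0,0,0],[-0.039,-0.022,0.12],0.3]
    - [[0,0,0],[-0.039,-0.022,0.18],0.3]
    - [[0,0,0],[-0.039,-0.022,0.22],0.3]
    - [[0,0,0],[-0.039,-0.022,0.232],0.3]
    - [[0,0,0],[-0.039,-0.022,0.232],0.3]
    - [[0,0,0],[-0.039,-0.022,0.232],-1]
    - [[0,0,0],[-0.039,-0.022,0.232],-1]
    - [[0,0,0],[-0.039,-0.022,0.232],-1]
    - [[0,0,0],[-0.039,-0.022,0.232],-1]
    - [[0,0,0],[-0.039,-0.022,0.18],-1]
    - [[0,0,0],[-0.039,-0.022,0.12],-1]
    - [[0,0,0],[-0.039,-0.022,0.06],-1]
    - [[0,0,0],[-0.02,-0.01,0],-1]
    - [[0,0,0],[0.03,0.01,0],-1]
    - [[0,0,0],[0.08,0.03,0],-1]
    - [[0,0,0],[0.13,0.05,0],-1]
    - [[0,0,0],[0.18,0.07,0],-1]
    - [[0,0,0],[0.2,0.08,0],-1]
    - [[0,0,0],[0.2,0.08,0],-1]

```text
time: 83.0
tcp_pos: [0.5245, 0.046, 0.2614]
tool_rot: [179.9, -0.0, 93.1]
force: [-0.6, -0.8, -1.2]
gripper_width: 0.456
gripper_force: 45.9
```

```bash
python3 - <<'E'
from h import *
s=manip.sense();print(s["time"],s["tcp_pos"].round(4),s["tool_rot"].round(2),s["gripper_width"])
plan((.5792,.1936,.114),93); plan((.447,-.15,.26),93)
E
```

```text
83.0 [0.5245 0.046  0.2614] [179.9   -0.    93.12] 0.4560081141095101
turn z 0.002 shift [0.1445 0.0626 0.1474]
turn z 0.002 shift [-0.1915 -0.088   0.0014]
```

Emit:
apply_moves:
  moves:
    - [[0,0,0.002],[0.05,0.02,0],-1]
    - [[0,0,0.002],[0.1,0.04,0],-1]
    - [[0,0,0.002],[0.144,0.062,0],-1]
    - [[0,0,0.002],[0.144,0.062,0.03],-1]
    - [[0,0,0.002],[0.144,0.062,0.08],-1]
    - [[0,0,0.002],[0.144,0.062,0.12],-1]
    - [[0,0,0.002],[0.144,0.062,0.14],-1]
    - [[0,0,0.002],[0.144,0.062,0.147],-1]
    - [[0,0,0.002],[0.144,0.062,0.147],-1]
    - [[0,0,0.002],[0.144,0.062,0.147],0.15]
    - [[0,0,0.002],[0.144,0.062,0.147],0.15]
    - [[0,0,0.002],[0.144,0.062,0.147],0.15]
    - [[0,0,0.002],[0.144,0.062,0.11],0.2]
    - [[0,0,0.002],[0.144,0.062,0.06],0.2]
    - [[0,0,0.002],[0.12,0.05,0],0.3]
    - [[0,0,0.002],[0.07,0.03,0],0.3]
    - [[0,0,0.002],[0.02,0.01,0],0.3]
    - [[0,0,0.002],[-0.03,-0.01,0],0.3]
    - [[0,0,0.002],[-0.08,-0.03,0],0.3]
    - [[0,0,0.002],[-0.13,-0.06,0],0.3]

```text
time: 85.5
tcp_pos: [0.4706, -0.09, 0.2605]
tool_rot: [179.9, 0.0, 92.9]
force: [0.5, -0.5, -0.7]
gripper_width: 0.653
gripper_force: 0.0
```

Emit:
apply_moves:
  moves:
    - [[0,0,0],[-0.05,-0.025,0],0.3]
    - [[0,0,0],[-0.05,-0.025,0],0.3]
    - [[0,0,0],[-0.05,-0.025,0],0.3]

```text
time: 85.88
tcp_pos: [0.4486, -0.1397, 0.2605]
tool_rot: [180.0, -0.0, 92.8]
force: [-0.2, -0.4, 0.2]
gripper_width: 0.651
gripper_force: 0.0
```

```bash
python3 - <<'E'
from h import *
panblobs("t20");tops("w20"); plan((.432,-.123,.028),93);plan((.585,.1025,.114),93)
E
```

```text
pan blob (256, 161, 13, 12) [0.576 0.187 0.13 ]
pan blob (254, 135, 13, 13) [0.668 0.193 0.13 ]
pan blob (280, 133, 11, 14) [0.672 0.104 0.13 ]
blob (291, 141, 34, 39) 19.5 [ 0.431  -0.1211  0.065 ]
blob (539, 79, 101, 45) 53.7 [ 0.7126 -0.0472  0.065 ]
blob (0, 0, 61, 147) 77.0 [ 0.1547 -0.0488  0.065 ]
85.975 [ 0.4489 -0.1389  0.2604] [ 1.7999e+02 -1.0000e-02  9.2920e+01]
turn z -0.0013 shift [ 0.0167 -0.0161  0.2324]
turn z -0.0013 shift [0.2341 0.1482 0.1464]
```

Emit:
apply_moves:
  moves:
    - [[0,0,0],[0.017,-0.016,0.06],0.3]
    - [[0,0,0],[0.017,-0.016,0.12],0.3]
    - [[0,0,0],[0.017,-0.016,0.18],0.3]
    - [[0,0,0],[0.017,-0.016,0.22],0.3]
    - [[0,0,0],[0.017,-0.016,0.232],0.3]
    - [[0,0,0],[0.017,-0.016,0.232],0.3]
    - [[0,0,0],[0.017,-0.016,0.232],-1]
    - [[0,0,0],[0.017,-0.016,0.232],-1]
    - [[0,0,0],[0.017,-0.016,0.232],-1]
    - [[0,0,0],[0.017,-0.016,0.232],-1]
    - [[0,0,0],[0.017,-0.016,0.18],-1]
    - [[0,0,0],[0.017,-0.016,0.12],-1]
    - [[0,0,0],[0.017,-0.016,0.06],-1]
    - [[0,0,0],[0.03,0,0],-1]
    - [[0,0,0],[0.07,0.03,0],-1]
    - [[0,0,0],[0.11,0.06,0],-1]
    - [[0,0,0],[0.15,0.09,0],-1]
    - [[0,0,0],[0.18,0.11,0],-1]
    - [[0,0,0],[0.18,0.11,0],-1]
    - [[0,0,0],[0.18,0.11,0],-1]

```text
time: 88.48
tcp_pos: [0.5489, 0.0454, 0.2608]
tool_rot: [180.0, 0.0, 92.9]
force: [0.1, -0.2, -1.4]
gripper_width: 0.458
gripper_force: 45.9
```

```bash
python3 - <<'E'
from h import *
s=manip.sense();print(s["time"],s["tcp_pos"].round(4),s["tool_rot"].round(2),s["gripper_width"])
plan((.585,.1025,.114),93)
E
```

```text
88.475 [0.5489 0.0454 0.2608] [1.7998e+02 1.0000e-02 9.2890e+01] 0.457574800612757
turn z -0.0019 shift [0.0552 0.0389 0.1468]
```

Emit:
apply_moves:
  moves:
    - [[0,0,0],[0.04,0.03,0],-1]
    - [[0,0,0],[0.055,0.039,0.02],-1]
    - [[0,0,0],[0.055,0.039,0.07],-1]
    - [[0,0,0],[0.055,0.039,0.115],-1]
    - [[0,0,0],[0.055,0.039,0.138],-1]
    - [[0,0,0],[0.055,0.039,0.147],-1]
    - [[0,0,0],[0.055,0.039,0.147],-1]
    - [[0,0,0],[0.055,0.039,0.147],0.15]
    - [[0,0,0],[0.055,0.039,0.147],0.15]
    - [[0,0,0],[0.055,0.039,0.147],0.15]
    - [[0,0,0],[0.055,0.039,0.11],0.15]
    - [[0,0,0],[0.055,0.039,0.06],0.15]
    - [[0,0,0],[0.055,0.039,0],0]
    - [[0,0,0],[0.055,0.039,-0.029],0]

```text
time: 90.22
tcp_pos: [0.5865, 0.1026, 0.2929]
tool_rot: [179.8, -0.0, 92.9]
force: [-0.3, 1.4, 0.4]
gripper_width: 0.503
gripper_force: 0.0
```

Emit:
apply_moves:
  moves:
    - [[0,0,0.18],[-0.04,0.01,0],0]
    - [[0,0,0.36],[-0.09,0.02,0],0]
    - [[0,0,0.54],[-0.13,0.03,0],0]
    - [[0,0,0.72],[-0.162,0.041,0],0]
    - [[0,0,0.9],[-0.162,0.041,0],0]
    - [[0,0,1.08],[-0.162,0.041,0],0]
    - [[0,0,1.26],[-0.162,0.041,0],0]
    - [[0,0,1.44],[-0.162,0.041,0],0]
    - [[0,0,1.571],[-0.162,0.041,0],0]
    - [[0,0,1.571],[-0.162,0.041,0],0]
    - [[0,0,1.571],[-0.162,0.041,0],0]
  newtons: 20

```text
time: 91.6
tcp_pos: [0.6346, -0.0572, 0.2893]
tool_rot: [-180.0, 0.0, 3.0]
force: [0.3, 0.2, -0.6]
gripper_width: 0.5
gripper_force: 0.0
```

```bash
python3 - <<'E'
from h import *
panblobs("t21"); grab("scene","s21"); tilt("s21"); knob("w21",.206); print(manip.sense()["tcp_pos"])
E
```

```text
pan blob (256, 161, 13, 12) [0.576 0.187 0.13 ]
pan blob (282, 159, 11, 12) [0.581 0.098 0.13 ]
pan blob (254, 135, 13, 14) [0.667 0.193 0.13 ]
pan blob (280, 133, 12, 14) [0.672 0.102 0.13 ]
pan blob (293, 120, 17, 70) [0.616 0.048 0.13 ]
raw stops 0.1233 -0.0793 raw -0.0796 tilt -0.1003
blob (586, 184, 54, 75) knob 628.5 247 [ 0.6152 -0.292   0.206 ]
blob (300, 166, 35, 47) knob 317.0 201 [ 0.6393 -0.0527  0.206 ]
91.75 [ 0.6346 -0.0572  0.2893] [-180.      0.      2.94]
[ 0.63460918 -0.05724994  0.28929902]
```

Emit:
apply_moves:
  moves:
    - [[0,0,0],[0.005,-0.004,0.05],0]
    - [[0,0,0],[0.005,-0.004,0.085],0]
    - [[0,0,0],[0.005,-0.004,0.103],0]
    - [[0,0,0],[0.005,-0.004,0.103],0]
    - [[0,0,0],[0.005,-0.004,0.103],-1]
    - [[0,0,0],[0.005,-0.004,0.103],-1]
    - [[0,0,0],[0.005,-0.004,0.103],-1]
    - [[0,0,0],[0.005,-0.004,0.103],-1]

```text
time: 92.75
tcp_pos: [0.6402, -0.0532, 0.1871]
tool_rot: [180.0, -0.1, 2.9]
force: [3.9, -0.7, 2.8]
gripper_width: 0.182
gripper_force: 19.2
```

Emit:
apply_moves:
  moves:
    - [[0,0,0],[0,0.01,0],-1]
    - [[0,0,0],[0,0.03,0.001],-1]
    - [[0,0,0],[0,0.055,0.002],-1]
    - [[0,0,0],[0,0.08,0.003],-1]
    - [[0,0,0],[0,0.105,0.004],-1]
    - [[0,0,0],[0,0.12,0.006],-1]
    - [[0,0,0],[0,0.128,0.008],-1]
    - [[0,0,0],[0,0.128,0.008],-1]
    - [[0,0,0],[0,0.128,0.008],-1]
    - [[0,0,0],[0,0.128,0.008],-0.3]
    - [[0,0,0],[0,0.128,0.008],-0.3]
    - [[0,0,0],[0,0.128,0.008],-0.3]
    - [[0,0,0],[0,0.128,-0.02],-0.3]
    - [[0,0,0],[0,0.128,-0.06],-0.3]
    - [[0,0,0],[-0.05,0.128,-0.08],-0.3]
    - [[0,0,0],[-0.1,0.128,-0.08],-0.3]
    - [[0,0,0],[-0.1,0.128,-0.08],-0.3]
    - [[0,0,0],[-0.1,0.128,-0.08],-0.3]
    - [[0,0,0],[-0.1,0.128,-0.08],-0.3]
    - [[0,0,0],[-0.1,0.128,-0.08],-0.3]

```text
time: 95.25
tcp_pos: [0.5465, -0.1857, 0.2659]
tool_rot: [-180.0, 0.0, 2.9]
force: [-0.7, -0.0, 0.9]
gripper_width: 0.352
gripper_force: 0.0
```

```bash
python3 - <<'E'
from h import *
grab("scene","s22"); tilt("s22"); grab("scene","s22b"); tilt("s22b"); print(edges("s22").round(1)); print(manip.sense()["tcp_pos"])
E
```

```text
raw stops 0.1233 -0.0793 raw 0.0248 tilt 0.0027
raw stops 0.1233 -0.0793 raw 0.0246 tilt 0.0026
[267.5 267.5 267.1 266.7 266.5 266.5 266.1 265.7 265.5 265.5 265.1 264.5
 264.5 264.1 264.1 263.6 263.7 263.3 260.1 266.5 269.2 269.1]
[ 0.54625372 -0.18573229  0.26596687]
```

```bash
python3 - <<'E'
from h import *
b=cv2.imread("pics/s22b.png")
cv2.imwrite("pics/c22.png",cv2.resize(b[190:300,205:425],None,fx=3.6,fy=3.6,interpolation=cv2.INTER_CUBIC))
E
```

```text
(no output)
```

View pics/c22.png

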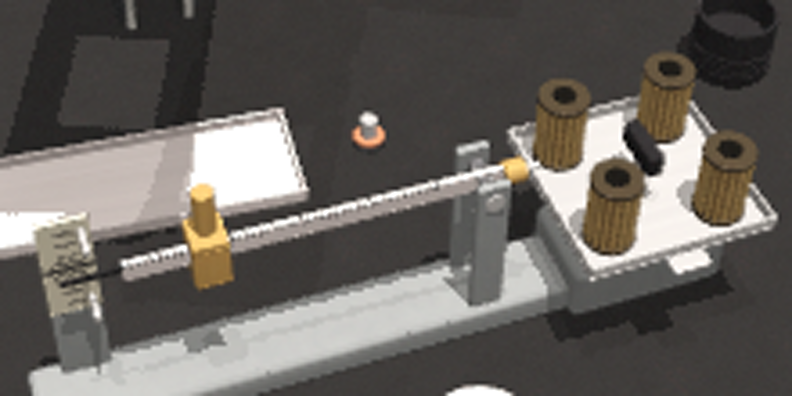

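The picture shows four elements upright on the level pan ((560,120), (666,95), (612,205), (725,178)), with the poise at (208,240) and the beam level. I hand in.

```bash
python3 -c "
from rig import manip
print(manip.finish_job())"
```

```text
the job is handed in; nothing more can be done
None
```

The job is handed in, but the judge returned no verdict: the pan is home, my first tare was off (about -0.04 rad), so I unloaded the pan and redid it (about +0.006 rad), and all four elements now stand on the pan with the beam at about +0.003 rad by my camera reading.

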